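# Open the peg box, stock it and hook its cover home

## Task

Open the white peg box: swing its blue cover up by the tab, unhook it from under the orange lip and lay it flat on the cork mat. Put every clothes peg from the sloping blue tray into the box, then shut the box again with the cover: hook the cover's striped edge under the orange lip and swing the other edge down until the cover lies flat on its ledge all round. Leave the spool, the candle jar and the torch alone.

Things in the scene. Friction and masses are not known exactly. Their poses are not given: they have to be found in the camera images.
- tray: fixed blue sorting tray, 100 (x) x 334 (y) mm: one row of 5 open compartments along y, 66.3 mm apart, each about 92 x 62 mm inside; walls and dividers 4 mm thick, 12 mm tall above the floor, which rises 0.14 rad (8 deg) towards the tray's +x. Origin: on the worktop under its centre, where the floor surface is 14 mm up; +x points away from the robot at yaw 0.
- peg_box: fixed white open box, 133 (x) x 146 (y) mm outside, walls 4 mm, inner floor 4 mm up. Origin: centre of its underside; +x points away from the robot at yaw 0. A ledge 46 mm up for the cover leaves an opening x -54..54, y -60..60 mm. Tops: -x wall (near the robot) 65 mm, side walls 52 mm, +x wall 54 mm. Space for the cover above the ledge: x -62.5..62.5, y -69..69 mm.
- seat (a point): point on the box: centre of the ledge plane, 46 mm above the box's origin, axes as the box. The cover's origin lies here when it is home. Mind the wall cabinet above the back of the worktop: its front is 0.62 m ahead of the robot's base, its underside 0.5 m up, with knobs standing out a few cm.
- lip (a point): middle of the inner edge of the box's orange lip, on its underside: at x -48, z 61 mm in the box's frame, 15 mm above the ledge. The lip, 4 mm thick, runs the full width of the -x wall and overhangs the ledge from there. The clear gap from lip to +x wall is 110 mm, so the 120 mm cover cannot be dropped in flat. Axes as the box.
- cover: loose flat blue cover of the box, 120 (x) x 130 (y) x 6 mm, about 0.15 kg, at the start shut on the box. Origin: centre of its underside. Its -x edge, marked by an orange stripe on top, belongs under the box's lip. A white grip tab, 12 (x) x 50 (y) mm, stands on its top, at its centre, reaching 34 mm above the underside; pinch it across its 12 mm.
- mat: fixed square cork mat, 160 x 160 x 3 mm, on the worktop beside the box, for laying the cover on. Origin: centre of its underside
- hook_edge (a point): middle of the lower edge of the cover's -x (hook) side: 60 mm from the cover's origin along its -x; axes as the cover
- tab_top (a point): centre of the top of the cover's grip tab: 34 mm above the cover's origin in the cover's frame
- thread_spool: bystander: spool of white thread, 31 mm across, 52 mm tall, standing behind the work; origin centre of its underside
- candle_jar: bystander: glass candle jar, 76 mm across, 90 mm tall; origin centre of its underside
- pocket_torch: bystander: black pocket torch, 99 mm long (own y), 33 mm thick, lying behind the work; origin centre of its underside
- peg_1: a wooden sprung clothes peg, 16 x 73 x 12 mm (x, y, z), 15 g, lying on its side in its compartment of the tray with its length (own y) roughly along the tray's x. Origin: centre of its underside. Grip it across the legs (16 mm). Only three to five of the five are there in a given run.
- peg_2: a wooden sprung clothes peg, 16 x 73 x 12 mm (x, y, z), 15 g, lying on its side in its compartment of the tray with its length (own y) roughly along the tray's x. Origin: centre of its underside. Grip it across the legs (16 mm). Only three to five of the five are there in a given run.
- peg_3: a wooden sprung clothes peg, 16 x 73 x 12 mm (x, y, z), 15 g, lying on its side in its compartment of the tray with its length (own y) roughly along the tray's x. Origin: centre of its underside. Grip it across the legs (16 mm). Only three to five of the five are there in a given run.
- peg_4: a wooden sprung clothes peg, 16 x 73 x 12 mm (x, y, z), 15 g, lying on its side in its compartment of the tray with its length (own y) roughly along the tray's x. Origin: centre of its underside. Grip it across the legs (16 mm). Only three to five of the five are there in a given run.
- peg_5: a wooden sprung clothes peg, 16 x 73 x 12 mm (x, y, z), 15 g, lying on its side in its compartment of the tray with its length (own y) roughly along the tray's x. Origin: centre of its underside. Grip it across the legs (16 mm). Only three to five of the five are there in a given run.
Mind the look-alikes: they are no part of the job. Of the things that look like the cover, the smaller one is meant.

How it is judged:
By the outcome, as a careful person would: the job done as asked, in the order asked, and still so for the second after the job is handed in, with the robot touching nothing.
Of peg_1, peg_2, peg_3, peg_4, peg_5 only 3 to 5 are there at a start; the rules pass over those that are not, and their reading is None.
At some moment in a run one of cover may be knocked a few centimetres aside while the robot is not near it.
Once in a run the grip may slacken for a moment while it holds something.
It also fails if it takes over 210 s, if anything falls off the work surface, if the arm or the gripper's body presses on something with over 40 N, if the wrist force passes 120 N, or if a joint passes its speed limit or range.

## Robot

A 7-joint arm with a two-finger parallel gripper is mounted at the origin on a cart in front of the work surface, level with it; the furniture and walls round the work are solid. World frame = base frame: x ahead of the robot, y to its left, z up, the work surface at z = 0. Lengths are in mm, angles in rad, forces in N, time in s.
With the tool pointing down it reaches from about 350 to 900 mm from the base axis. Payload 7.2 kg.
Tool frame: the origin (TCP) lies midway between the tips of the shut fingers; the grasp point (between the pads) lies 19 mm behind it (pinch_z is the distance from the TCP to the grasp point, in mm); z points along the fingers, x is the direction in which the jaws open and shut, and the axes are right-handed (so a half turn about z gives the same grasp; the last joint's range is limited). The gripper opens to 85 mm and grips with 20 to 120 N. Pads are 22 mm wide; open, the fingers measure 114 mm over their backs; the gripper's body (76 mm by 85 mm) begins 54 mm behind the grasp point. The pads swing forward as they close: fully open they stand 13 mm farther back than shut.
Start: joints at [-1.28, 0.411, -0.013, 1.596, 0.006, 1.134, -0.082], TCP at [219.479, 585.2, 202.697] pointing down, gripper open.
Joint ranges: [-2.95, 2.95], [-0.29, 1.99], [-1.47, 1.44], [0.14, 2.54], [-1.03, 4.17], [0.13, 1.85], [-2.86, 2.86]. Speed limits (rad/s): [2.39, 2.39, 3.01, 3.01, 3.14, 3.14, 3.14].

## Interface

Orientations are given as a rotation vector (axis times angle).
In Python, from plant import read_state, grab_frame, calibration, hand_in, pinch_z gives the robot as it stands. The module is installed in compiled form; this text tells all that it offers.
- The arm moves only by the tool jog_arm, never from a script. Its argument "plan" is a list of rows, each a list of 3 entries, a list of its own where there are three numbers: the shift along the tool's x, y, z in mm, then the turn, a rotation vector about the tool's x, y, z in degrees, then the opening in per cent of the stroke, from 0 (shut) to 100 (fully open). In form: [[[dx, dy, dz], [ax, ay, az], jaw], ...]. A call has 1 to 8 rows; each row is the pose to reach, as a shift and turn from the pose commanded when the call began, along the tool's axes at that moment; what a row does not reach only later rows make up. A row lasts 1/8 s, in which the tool goes at most 62.5 mm and 10.7 degrees, less where a joint would pass 70% of its speed; a pose out of reach is approached as far as the arm can. A call with a gripper value outside its range is refused whole. The fingers move at their own pace and stop on an object; the grip force is fixed at half the most. Time passes only in rows, so rows that repeat a pose let the fingers close. It gives the time, the measured TCP pose, the force and the opening at its end, in the units of the state.
- read_state(): the state, without advancing time (a new reading comes with each control period).
- grab_frame(name): name is "scene" or "top" or "wrist"; returns the picture (384x512x3 uint8, blue, green, red); there is no depth.
- calibration(name): a dict with "fx", "fy", "cx", "cy" (pixels), "world_from_camera" (4x4, takes a point from camera to world coordinates). Camera axes: x right, y up, looking along -z (the intrinsics and any distortion apply to the point x, -y, -z); pixel columns grow to the right and rows downward; lengths in mm; the calibration is good to about 2 mm. A picture is of the moment at which its call begins: read the wrist's pose just before it. calibration takes no time and is no camera call; for the wrist camera it gives the pose at the moment of the call.
- hand_in(): hands the job in, once; it reports no verdict.
The state is a dict: "time": time; "joint_pos": joint angles; "joint_velocities": joint speeds; "joint_torque": joint torques, N m; "position": TCP position; "tcp_rot": TCP orientation; "contact_force": force on the tool from outside, world axes, zero at the start; "ft_torque": the same for the moment, N m; "opening": finger opening in mm.
Only numpy, scipy, OpenCV 4.12 (cv2) and the standard library are available. Lean on these libraries where they do the work, as an engineer would, in place of code of your own. Each camera call takes 0.05 s, during which the arm holds its last target.

## Working session

There is one attempt and no reset: what is moved stays moved. The work goes in short steps, Python scripts to look and compute and a tool call to move; the robot and the scene stay as the last step left them, time stands still between calls to the robot, and variables do not carry over. Pictures are saved under pics/ and viewed, and the job is handed in when it is done.

Besides the shell and the picture viewer there is one more tool, called after "Request:" as name(argument=value, ...) on one line, values as JSON. jog_arm: Moves the arm, as the interface text tells. Its arguments: {"type":"object","properties":{"plan":{"type":"array","items":{"type":"array"}}},"required":["plan"]}

```bash
mkdir -p pics; python3 - <<'E'
from plant import *
import cv2
s=read_state(); print(s)
print(pinch_z if not callable(pinch_z) else pinch_z())
for n in ["scene","top","wrist"]:
    c=calibration(n); print(n,c)
    cv2.imwrite(f"pics/{n}0.png",grab_frame(n))
E
```

```text
{'time': 0.0, 'joint_pos': array([-1.28017746,  0.41188971, -0.01270291,  1.59706507,  0.00560863,
        1.13430481, -0.08219701]), 'joint_velocities': array([-0.00066793,  0.00144896, -0.0003298 , -0.0003959 ,  0.0012907 ,
       -0.00215227,  0.00184849]), 'joint_torque': array([-3.21663338e-04, -6.00609112e+01,  6.81977849e-01, -2.99421072e+01,
        1.37937881e-02,  1.01998996e-02,  9.23765128e-06]), 'position': array([219.33660282, 584.65678486, 201.85090872]), 'tcp_rot': array([ 2.58132999e+00,  1.78881483e+00, -1.98502219e-03]), 'contact_force': array([ 0.72354382,  0.00822172, -0.1642894 ]), 'ft_torque': array([ 0.03674356, -0.0097577 , -0.0462717 ]), 'opening': 85.45321938774708}
18.700000000000003
scene {'fx': 456.3462376696501, 'fy': 456.3462376696501, 'cx': 252.2155742032436, 'cy': 198.0793361884616, 'world_from_camera': array([[ 7.84150668e-01,  3.09384350e-01, -5.37948932e-01,
        -2.30666889e+02],
       [-6.20356278e-01,  3.68027406e-01, -6.92613829e-01,
        -8.78453238e+02],
       [-1.63039297e-02,  8.76833594e-01,  4.80517461e-01,
         8.29859683e+0
[... 330 characters left out ...]
3.84299061e-01,  1.67081026e-01,
         4.29042595e+02],
       [ 6.62168891e-03,  3.85507620e-01,  9.22680892e-01,
         1.50561367e+03],
       [ 0.00000000e+00,  0.00000000e+00,  0.00000000e+00,
         1.00000000e+00]])}
wrist {'fx': 298.885991517512, 'fy': 298.885991517512, 'cx': 255.26861971911035, 'cy': 192.48814187597577, 'world_from_camera': array([[ 3.52300229e-01, -8.96820431e-01, -2.67577396e-01,
         1.51771532e+02],
       [ 9.35886687e-01,  3.37346230e-01,  1.01556045e-01,
         6.11129718e+02],
       [-8.11310781e-04, -2.86200341e-01,  9.58169456e-01,
         3.73282055e+02],
       [ 0.00000000e+00,  0.00000000e+00,  0.00000000e+00,
         1.00000000e+00]])}
```

View pics/scene0.png

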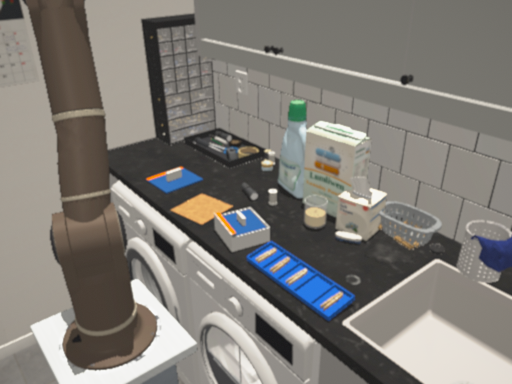

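View pics/top0.png

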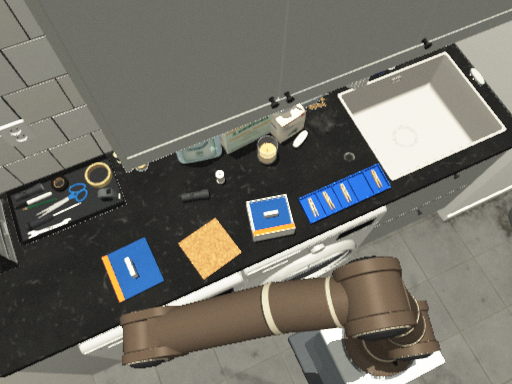

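View pics/wrist0.png

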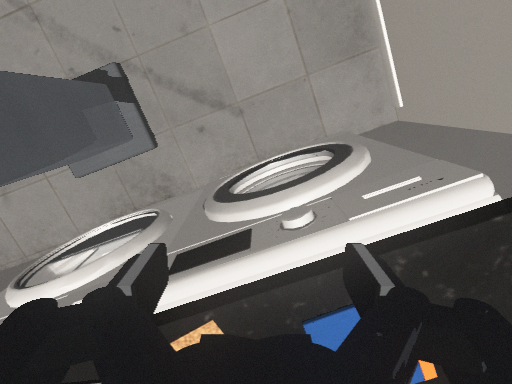

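```bash
cat > h.py <<'E'
import numpy as np, cv2
from scipy.spatial.transform import Rotation as R
from plant import *
def px(c,P):
    T=np.linalg.inv(c["world_from_camera"]); p=T[:3,:3]@np.asarray(P,float)+T[:3,3]
    return np.array([c["fx"]*p[0]/-p[2]+c["cx"], c["fy"]*-p[1]/-p[2]+c["cy"]])
def ray(c,uv):
    u,v=uv; T=c["world_from_camera"]
    d=np.array([(u-c["cx"])/c["fx"],-(v-c["cy"])/c["fy"],-1.0]); d=T[:3,:3]@d
    return T[:3,3],d/np.linalg.norm(d)
def onz(c,uv,z):
    o,d=ray(c,uv); return o+d*(z-o[2])/d[2]
def snap(n,name):
    c=calibration(n); f=grab_frame(n); cv2.imwrite(f"pics/{name}.png",f); np.save(f"pics/{name}.npy",c,allow_pickle=True); return c,f
def blobs(f,lo,hi,mina=20):
    m=cv2.inRange(cv2.cvtColor(f,cv2.COLOR_BGR2HSV),np.array(lo),np.array(hi))
    cs,_=cv2.findContours(m,cv2.RETR_EXTERNAL,cv2.CHAIN_APPROX_NONE)
    return [c for c in cs if cv2.contourArea(c)>=mina]
E
python3 - <<'E'
from h import *
c=calibration("top"); f=cv2.imread("pics/top0.png")
print("base",px(c,[0,0,0]), px(c,[300,0,0]))
for nm,lo,hi,z in [("blue",(100,120,60),(125,255,255),50),("orange",(8,150,120),(22,255,255),50)]:
    for b in blobs(f,lo,hi):
        r=cv2.minAreaRect(b); bx=cv2.boxPoints(r)
        print(nm,r[0],cv2.contourArea(b)); 
        for z in (5,50): print(z,[onz(c,p,z)[:2].round().tolist() for p in bx])
g=f[150:290,90:400]; cv2.imwrite("pics/t0c.png",cv2.resize(g,None,fx=2.5,fy=2.5,interpolation=cv2.INTER_CUBIC))
f=cv2.imread("pics/scene0.png")
cv2.imwrite("pics/s0c.png",cv2.resize(f[140:325,130:370],None,fx=3,fy=3,interpolation=cv2.INTER_CUBIC))
E
```

```text
base [378.76586664 338.91623346] [334.21628842 256.89026836]
blue (134.80136108398438, 267.863037109375) 2015.0
5 [[640.0, 720.0], [645.0, 573.0], [463.0, 563.0], [461.0, 704.0]]
50 [[623.0, 711.0], [627.0, 569.0], [450.0, 559.0], [449.0, 696.0]]
blue (269.8269348144531, 212.63461303710938) 905.5
5 [[605.0, 185.0], [576.0, 55.0], [476.0, 83.0], [505.0, 210.0]]
50 [[588.0, 192.0], [561.0, 66.0], [463.0, 94.0], [491.0, 217.0]]
blue (77.5, 192.0) 273.0
5 [[956.0, 761.0], [927.0, 697.0], [857.0, 718.0], [886.0, 781.0]]
50 [[929.0, 751.0], [901.0, 689.0], [833.0, 709.0], [861.0, 770.0]]
blue (344.1935729980469, 192.42868041992188) 2461.0
5 [[551.0, 18.0], [557.0, -335.0], [444.0, -319.0], [442.0, 26.0]]
50 [[536.0, 31.0], [542.0, -312.0], [432.0, -296.0], [430.0, 38.0]]
orange (112.48275756835938, 278.2068786621094) 237.0
5 [[637.0, 736.0], [637.0, 715.0], [462.0, 707.0], [463.0, 727.0]]
50 [[620.0, 726.0], [620.0, 706.0], [450.0, 698.0], [451.0, 718.0]]
orange (274.10150146484375, 228.5219268798828) 96.0
5 [[502.0, 216.0], [469.0, 72.0], [456.0, 76.0], [490.0, 219.0]]
50 [[489.0, 222.0], [456.0, 83.0], [444.0, 86.0], [477.0, 225.0]]
```

View pics/t0c.png

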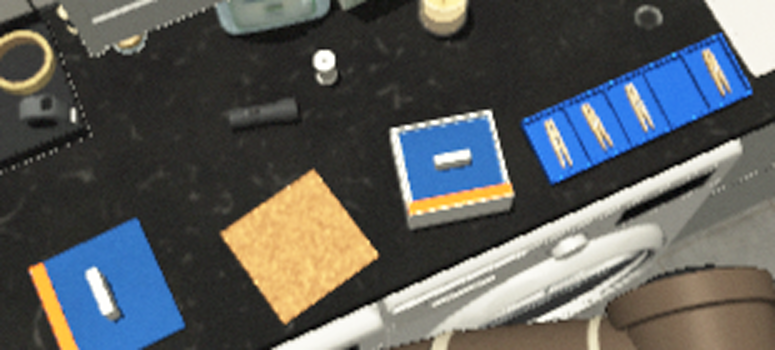

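View pics/s0c.png

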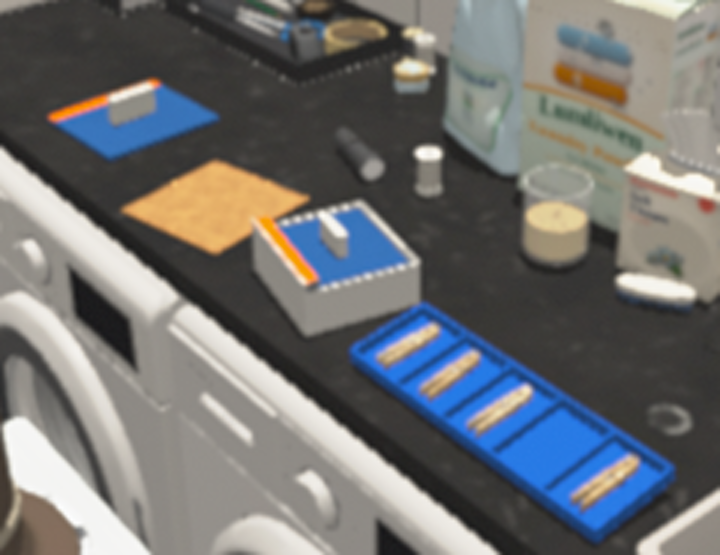

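```bash
cat >> h.py <<'E'
def Rdown(az,deg=True):
    a=np.deg2rad(az) if deg else az
    x=np.array([np.cos(a),np.sin(a),0]); z=np.array([0,0,-1.]); y=np.cross(z,x)
    return np.stack([x,y,z],1)
def plan(pos,Rt=None,s=None):
    s=s or read_state(); R0=R.from_rotvec(s["tcp_rot"]).as_matrix()
    d=R0.T@(np.asarray(pos,float)-s["position"])
    rv=np.zeros(3) if Rt is None else np.rad2deg(R.from_matrix(R0.T@Rt).as_rotvec())
    print("shift",d.round(1).tolist(),"rot",rv.round(2).tolist(),"| now",s["position"].round(1),"open",round(s["opening"],1),"t",round(s["time"],2),"F",s["contact_force"].round(1))
    return d,rv
E
python3 - <<'E'
from h import *
plan([500,140,230],Rdown(-14))
plan([500,140,230],Rdown(166))
E
```

```text
shift [-318.0, 418.9, -27.5] rot [0.06, 0.05, 83.44] | now [219.4 584.8 202. ] open 85.5 t 0.15 F [ 0.4 -0.8  0.7]
shift [-318.0, 418.9, -27.5] rot [-0.06, 0.06, -96.56] | now [219.4 584.8 202. ] open 85.5 t 0.15 F [ 0.4 -0.8  0.7]
```

Request:
jog_arm(plan=[[[-318, 419, -30], [0, 0, 83.4], 100], [[-318, 419, -30], [0, 0, 83.4], 100], [[-318, 419, -30], [0, 0, 83.4], 100], [[-318, 419, -30], [0, 0, 83.4], 100], [[-318, 419, -30], [0, 0, 83.4], 100], [[-318, 419, -30], [0, 0, 83.4], 100], [[-318, 419, -30], [0, 0, 83.4], 100], [[-318, 419, -30], [0, 0, 83.4], 100]])

```text
time: 1.15
position: [486.5, 161.2, 231.4]
tcp_rot: [-3.117, 0.389, -0.0]
contact_force: [0.6, -0.5, -0.3]
opening: 85.6
```

Request:
jog_arm(plan=[[[14, 20, 0], [0, 0, 0], 100], [[14, 20, 0], [0, 0, 0], 100], [[14, 20, 0], [0, 0, 0], 100]])

```text
time: 1.52
position: [494.0, 141.4, 230.9]
tcp_rot: [-3.118, 0.38, 0.001]
contact_force: [0.6, 1.3, -1.3]
opening: 85.4
```

```bash
python3 - <<'E'
from h import *
snap("wrist","w1"); s=read_state(); print(s["position"],s["tcp_rot"],s["joint_pos"].round(2))
E
```

```text
[493.96719922 141.72160696 230.94554579] [-3.11840070e+00  3.78245089e-01  1.00514454e-03] [-0.78  0.2   0.48  1.85 -0.1   1.12 -0.51]
```

View pics/w1.png

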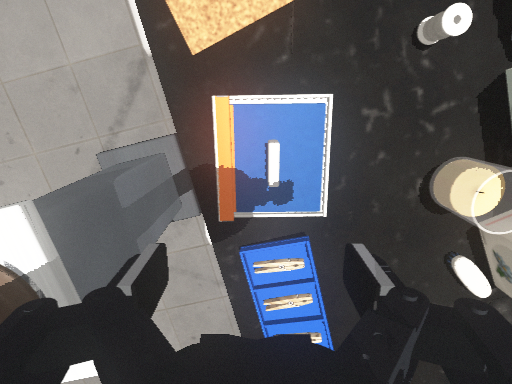

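```bash
python3 - <<'E'
from h import *
f=cv2.imread("pics/w1.png"); c=np.load("pics/w1.npy",allow_pickle=True).item()
def rep(nm,lo,hi,z,mina=60,eps=.02):
    for b in blobs(f,lo,hi,mina):
        r=cv2.minAreaRect(b); q=cv2.approxPolyDP(b,eps*cv2.arcLength(b,True),True)[:,0]
        print(nm,np.round(r[0]),cv2.contourArea(b), [(p.tolist(),onz(c,p+0.0,z)[:2].round(1).tolist()) for p in q][:8])
rep("orange",(3,150,80),(22,255,255),65)
rep("blue",(100,120,30),(125,255,255),52)
rep("white",(0,0,150),(180,60,255),80)
cv2.imwrite("pics/w1c.png",cv2.resize(f[70:350,180:360],None,fx=2.1,fy=2.1,interpolation=cv2.INTER_CUBIC))
cv2.imwrite("pics/w1d.png",cv2.resize(f[80:235,195:350],None,fx=3.8,fy=3.8,interpolation=cv2.INTER_NEAREST))
E
```

```text
orange [227. 189.] 767.5 [([231, 158], [470.8, 161.6]), ([230, 168], [466.6, 150.7]), ([219, 166], [455.0, 156.0]), ([220, 220], [437.9, 91.8]), ([233, 220], [453.2, 88.0])]
blue [286. 299.] 6573.0 [([240, 247], [449.9, 44.8]), ([264, 337], [447.0, -100.5]), ([317, 331], [522.3, -108.5]), ([315, 343], [515.7, -128.4]), ([334, 350], [540.1, -147.3]), ([308, 236], [538.2, 38.9])]
blue [280. 157.] 6160.5 [([324, 103], [587.0, 194.6]), ([235, 105], [489.4, 216.6]), ([257, 139], [504.4, 173.8]), ([236, 167], [472.2, 147.8]), ([265, 178], [502.6, 126.3]), ([276, 138], [526.0, 169.6]), ([292, 183], [532.9, 112.4]), ([252, 211], [477.1, 89.1])]
white [ 80. 372.] 610.0 [([100, 383], [213.0, -96.4]), ([92, 360], [217.9, -56.4]), ([71, 365], [186.8, -57.5]), ([61, 382], [161.1, -81.7]), ([84, 383], [191.4, -91.1]), ([84, 380], [193.5, -86.1]), ([87, 383], [195.4, -92.1])]
white [293. 301.] 202.5 [([312, 298], [524.7, -31.9]), ([311, 294], [524.6, -25.9]), ([304, 298], [514.9, -29.5]), ([297, 294], [507.5, -21.7]), ([294, 296], [503.3, -23.6]), ([298, 299], [507.3, -29.1]), ([273, 302], [475.8, 
[... 1869 characters left out ...]
[696.3, 249.5]), ([425, 18], [688.8, 249.6]), ([418, 29], [681.4, 241.7]), ([419, 39], [681.5, 232.7]), ([427, 44], [688.8, 226.3]), ([437, 41], [698.5, 226.6]), ([428, 41], [689.9, 228.7]), ([422, 35], [684.7, 235.5])]
white [456.  19.] 774.0 [([464, 3], [725.6, 253.5]), ([455, 3], [717.4, 255.5]), ([443, 13], [705.8, 249.8]), ([441, 25], [703.2, 239.9]), ([445, 33], [706.5, 231.9]), ([457, 35], [717.7, 227.3]), ([469, 26], [729.4, 232.5]), ([472, 13], [732.6, 243.1])]
white [ 88. 153.] 30589.0 [([134, 0], [423.4, 331.2]), ([0, 0], [300.6, 361.7]), ([0, 264], [166.8, 106.3]), ([59, 306], [210.9, 33.7]), ([31, 200], [239.9, 172.2]), ([111, 136], [354.8, 217.5]), ([176, 132], [423.3, 204.8])]
```

View pics/w1d.png

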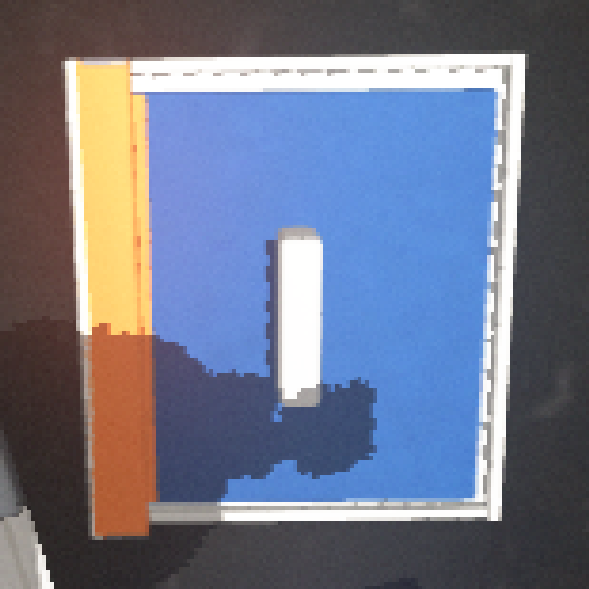

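```bash
python3 - <<'E'
from h import *
c=np.load("pics/w1.npy",allow_pickle=True).item()
def p(x,y,z): return onz(c,(x/3.8+194.5,y/3.8+79.5),z)[:2]
TL,BL,TR,BR=p(66,60,65),p(93,537,65),p(525,55,54),p(500,520,54)
l1,l2=p(131,62,65),p(149,535,65)
for n,a in dict(TL=TL,BL=BL,TR=TR,BR=BR,l1=l1,l2=l2).items(): print(n,a.round(1))
print("ctr",((TL+BL+TR+BR)/4).round(1))
az=lambda a,b:np.rad2deg(np.arctan2(*(b-a)[::-1]))
print("yaw",az(BL,TL)-90,az(BR,TR)-90,az(l2,l1)-90,az(TL,TR),az(BL,BR), np.linalg.norm(TL-BL),np.linalg.norm(TR-BR),np.linalg.norm(TR-TL),np.linalg.norm(BR-BL))
print("lipmid",(l1+l2)/2)
# tab top corners
t=[p(278,240,80),p(322,240,80),p(320,388,80),p(283,405,80)]
print("tab",np.round(t,1),p(300,321,80))
E
```

```text
TL [468.8 232.1]
BL [436.4  91. ]
TR [597.5 201.8]
BR [565.   60.7]
l1 [486.5 227.1]
l2 [453.9  87.4]
ctr [516.9 146.4]
yaw -12.919366804821621 -12.967270817034304 -13.102499557872278 -13.236324110043242 -13.274994260297285 144.70724109058173 144.79581507715415 132.27181776258493 132.15127815052685
lipmid [470.20007013 157.27206254]
tab [[515.2 170.4]
 [527.2 167.4]
 [517.2 125.5]
 [505.5 123.1]] [515.97939098 146.31993374]
```

```bash
python3 - <<'E'
from h import *
for n in ["top","scene"]:
    c=calibration(n); f=cv2.imread(f"pics/{n}0.png")
    for b in blobs(f,(8,90,80),(25,255,255),600):
        q=cv2.approxPolyDP(b,.03*cv2.arcLength(b,True),True)[:,0]
        P=[onz(c,p,3)[:2] for p in q]; print(n,np.round(P,1).tolist(), np.mean(P,0))
        r=cv2.minAreaRect(np.array(P,np.float32)); print(r)
plan([517-0,146.3,130],Rdown(-13.1))
E
```

```text
top [[607.5, 319.6], [575.6, 473.6], [418.1, 443.4], [450.4, 287.6]] [512.90138783 381.04800981]
((512.7908325195312, 381.4847412109375), (160.8854217529297, 159.13790893554688), 11.504081726074219)
scene [[414.9, 441.0], [440.5, 285.8], [524.6, 312.0], [495.9, 158.6], [533.1, 286.8], [603.7, 311.3], [583.5, 439.2]] [513.74418197 319.24468425]
((520.5645141601562, 310.53033447265625), (165.99913024902344, 291.8074035644531), 9.362459182739258)
shift [21.3, -9.9, 100.9] rot [-0.01, 0.04, -0.73] | now [494.  141.7 230.9] open 85.6 t 1.57 F [-0.6  0.9  0.3]
```

Request:
jog_arm(plan=[[[21, -10, 80], [0, 0, -0.7], 40], [[21, -10, 80], [0, 0, -0.7], 40], [[21, -10, 100], [0, 0, -0.7], 40], [[21, -10, 116], [0, 0, -0.7], 40], [[21, -10, 116], [0, 0, -0.7], 40]])

```text
time: 2.2
position: [516.4, 145.5, 114.2]
tcp_rot: [3.12, -0.36, -0.003]
contact_force: [-0.2, 0.4, 1.2]
opening: 34.0
```

```bash
python3 - <<'E'
from h import *
c,f=snap("wrist","w2"); plan([517,146.3,54.5],Rdown(-13.1))
print(px(c,[516,146.3,80]),px(c,read_state()["position"]))
E
```

```text
shift [-0.2, -0.9, 60.6] rot [0.02, 0.03, -0.1] | now [517.1 145.4 115.1] open 33.9 t 2.25 F [0.2 0.6 0.2]
[254.21730557 207.64555321] [255.93615722 227.6860767 ]
```

View pics/w2.png

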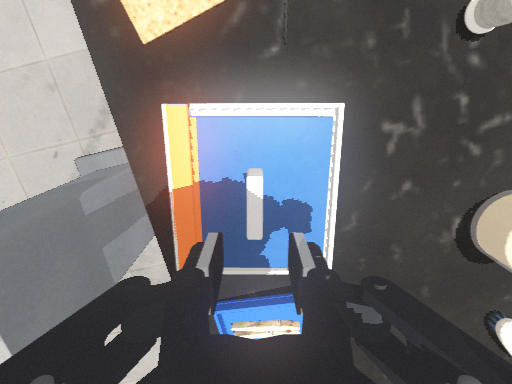

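Request:
jog_arm(plan=[[[0, -1, 30], [0, 0, 0], 40], [[0, -1, 48], [0, 0, 0], 40], [[0, -1, 59], [0, 0, 0], 40], [[0, -1, 59], [0, 0, 0], 40]])

```text
time: 2.75
position: [517.6, 145.9, 56.2]
tcp_rot: [3.121, -0.362, -0.0]
contact_force: [0.5, 0.6, 0.2]
opening: 34.1
```

Request:
jog_arm(plan=[[[0, 0, 0], [0, 0, 0], 0], [[0, 0, 0], [0, 0, 0], 0], [[0, 0, 0], [0, 0, 0], 0], [[0, 0, 0], [0, 0, 0], 0], [[0, 0, 0], [0, 0, 0], 0], [[0, 0, 0], [0, 0, 0], 0]])

```text
time: 3.5
position: [517.6, 145.8, 56.1]
tcp_rot: [3.121, -0.363, -0.0]
contact_force: [0.3, 0.8, -0.6]
opening: -0.1
```

```bash
python3 - <<'E'
from h import *
c,f=snap("wrist","w3"); snap("scene","s3"); s=read_state();print(s["opening"],s["contact_force"])
cv2.imwrite("pics/s3c.png",cv2.resize(cv2.imread("pics/s3.png")[120:300,150:330],None,fx=3.3,fy=3.3))
E
```

```text
0.16833701631580728 [-0.30311373 -0.19111941 -0.64517641]
```

View pics/w3.png

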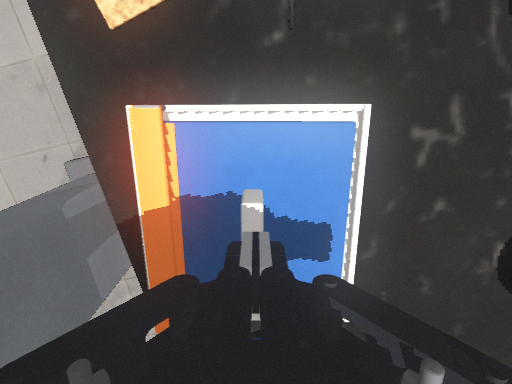

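View pics/s3c.png

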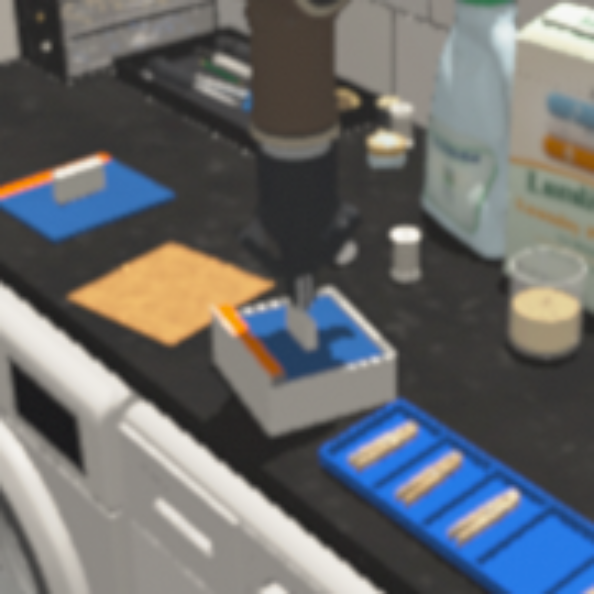

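```bash
python3 - <<'E'
from h import *
f=cv2.imread("pics/w3.png"); c=np.load("pics/w3.npy",allow_pickle=True).item()
p=read_state()["position"]; print(px(c,p),px(c,p+[0,0,19]),px(c,p+[0,0,25]))
b=R.from_euler("z",-13.1,degrees=True).as_matrix()
for x in(-6,6):
  for y in (25,-25):
    for z in (80,52): print(x,y,z,px(c,b@[x,y,z]+[517,146.3,0]).round(1))
cv2.imwrite("pics/w3c.png",cv2.resize(f[170:300,190:330],None,fx=4.5,fy=4.5,interpolation=cv2.INTER_CUBIC))
E
```

```text
[254.74528103 227.18886318] [254.69352018 240.67882985] [254.67474567 245.57186097]
-6 25 80 [241.6 200.4]
-6 25 52 [243.6 186.1]
-6 -25 80 [243.1 284.3]
-6 -25 52 [244.7 259.6]
6 25 80 [264.7 200.3]
6 25 52 [263.3 186. ]
6 -25 80 [264.3 284.2]
6 -25 52 [263.  259.5]
```

View pics/w3c.png

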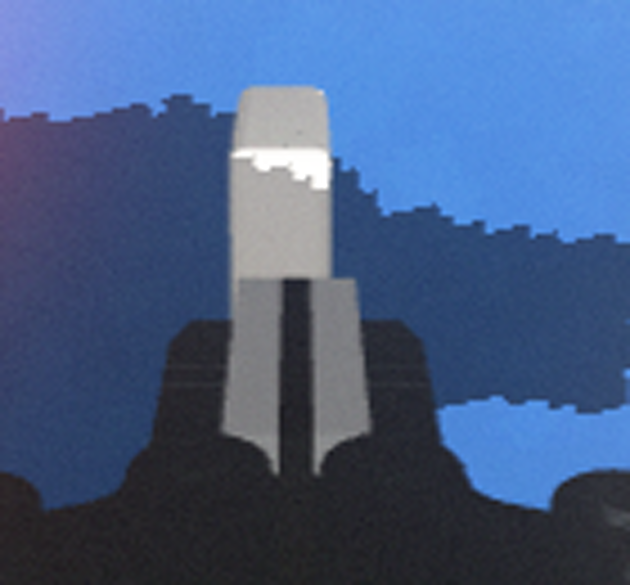

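```bash
python3 - <<'E'
from h import *
f=cv2.imread("pics/s3.png"); c=np.load("pics/s3.npy",allow_pickle=True).item()
p=read_state()["position"]
for z in (0,10,19,25,30,40): print(z,px(c,p+[0,0,z]).round(1))
b=R.from_euler("z",-13.1,degrees=True).as_matrix()
for x in(-6,6):
  for y in (25,-25):
    for z in (80,52): print(x,y,z,px(c,b@[x,y,z]+[517,146.3,0]).round(1))
cv2.imwrite("pics/s3d.png",cv2.resize(f[170:245,205:280],None,fx=8,fy=8,interpolation=cv2.INTER_CUBIC))
E
```

```text
0 [241.1 219.6]
10 [241. 217.]
19 [241.  214.6]
25 [240.9 213. ]
30 [240.9 211.6]
40 [240.8 208.9]
-6 25 80 [235.9 210.2]
-6 25 52 [236.2 217.6]
-6 -25 80 [242.2 217.3]
-6 -25 52 [242.4 224.8]
6 25 80 [239.3 209.4]
6 25 52 [239.5 216.7]
6 -25 80 [245.6 216.4]
6 -25 52 [245.8 223.9]
```

View pics/s3d.png

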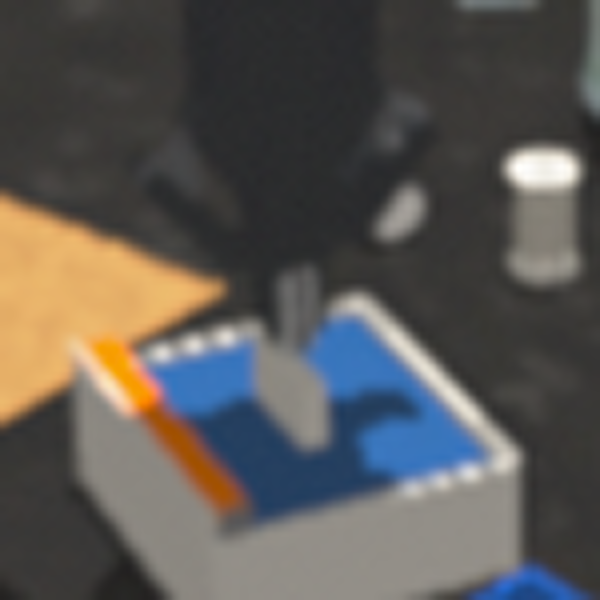

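Request:
jog_arm(plan=[[[0, 0, -6], [0, 0, 0], 40], [[0, 0, -6], [0, 0, 0], 40], [[0, 0, -6], [0, 0, 0], 40], [[0, 0, -6], [0, 0, 0], 40]])

```text
time: 4.1
position: [517.6, 145.9, 62.1]
tcp_rot: [-3.121, 0.363, 0.0]
contact_force: [-0.2, -0.1, 0.5]
opening: 34.2
```

```bash
python3 - <<'E'
from h import *
c,f=snap("wrist","w4"); snap("scene","s4"); s=read_state();print(s["opening"],s["contact_force"],s["position"])
a=cv2.resize(cv2.imread("pics/s4.png")[170:245,205:280],(400,400),interpolation=cv2.INTER_CUBIC)
b=cv2.resize(f[160:310,180:330],(400,400),interpolation=cv2.INTER_CUBIC)
cv2.imwrite("pics/c4.png",np.hstack([a,b]))
E
```

```text
34.01160042505867 [ 0.34279419  0.23262106 -0.2591422 ] [517.52381002 145.80988628  62.07453053]
```

View pics/c4.png

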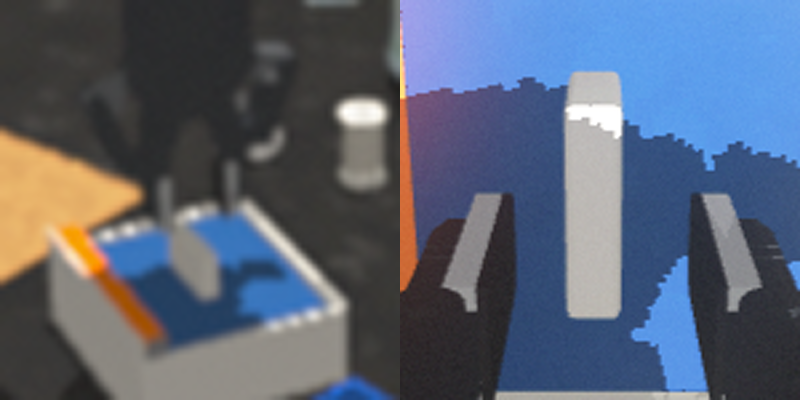

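Request:
jog_arm(plan=[[[0, 0, 10], [0, 0, 0], 40], [[0, 0, 20], [0, 0, 0], 40], [[0, 0, 28], [0, 0, 0], 40], [[0, 0, 28], [0, 0, 0], 40]])

```text
time: 4.7
position: [517.0, 145.5, 33.2]
tcp_rot: [3.12, -0.363, -0.002]
contact_force: [-0.1, -0.2, 0.2]
opening: 34.0
```

```bash
python3 - <<'E'
from h import *
c,f=snap("wrist","w5"); snap("scene","s5"); s=read_state();print(s["opening"],s["contact_force"],s["position"])
a=cv2.resize(cv2.imread("pics/s5.png")[170:245,205:280],(400,400),interpolation=cv2.INTER_CUBIC)
b=cv2.resize(f[160:310,180:330],(400,400),interpolation=cv2.INTER_CUBIC)
cv2.imwrite("pics/c5.png",np.hstack([a,b]))
E
```

```text
34.27094309832774 [-0.18528934  0.27301647 -0.18022134] [517.61505399 145.69678516  34.01590702]
```

View pics/c5.png

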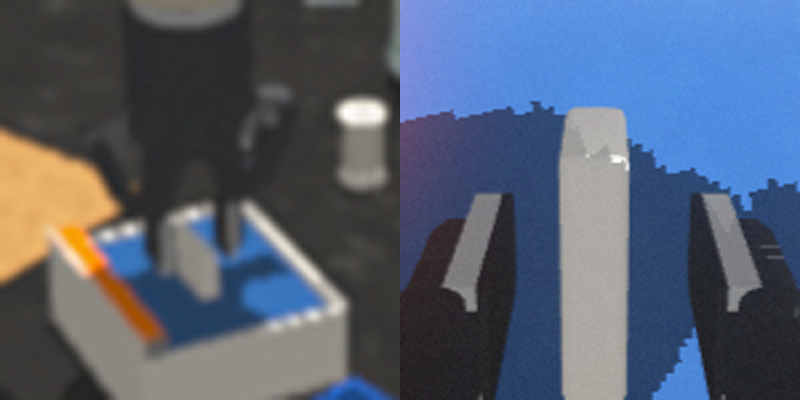

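Request:
jog_arm(plan=[[[0, 0, 6], [0, 0, 0], 40], [[0, 0, 10], [0, 0, 0], 40], [[0, 0, 10], [0, 0, 0], 40], [[0, 0, 10], [0, 0, 0], 0], [[0, 0, 10], [0, 0, 0], 0], [[0, 0, 10], [0, 0, 0], 0], [[0, 0, 10], [0, 0, 0], 0], [[0, 0, 10], [0, 0, 0], 0]])

```text
time: 5.8
position: [517.8, 145.8, 24.4]
tcp_rot: [-3.12, 0.363, -0.001]
contact_force: [0.3, -0.7, 4.2]
opening: 10.9
```

```bash
python3 - <<'E'
from h import *
c,f=snap("wrist","w6"); snap("scene","s6"); s=read_state();print(s["opening"],s["contact_force"],s["position"],s["tcp_rot"],s["joint_pos"].round(2))
a=cv2.resize(cv2.imread("pics/s6.png")[170:245,205:280],(400,400),interpolation=cv2.INTER_CUBIC)
b=cv2.resize(f[160:310,180:330],(400,400),interpolation=cv2.INTER_CUBIC)
cv2.imwrite("pics/c6.png",np.hstack([a,b]))
E
```

```text
11.152139926526367 [-0.36577658 -1.16809769  4.65445246] [517.80981747 145.85233181  24.39151446] [-3.12031585e+00  3.62743070e-01 -6.02439582e-04] [-0.66  0.51  0.39  1.99 -0.29  0.69 -0.32]
```

View pics/c6.png

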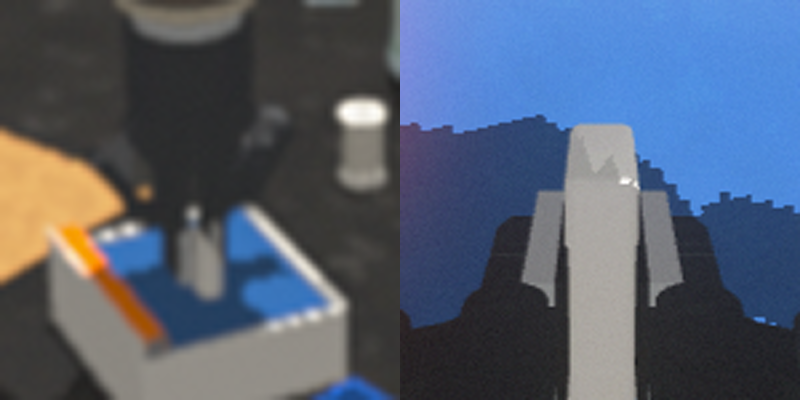

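Request:
jog_arm(plan=[[[1.5, 0, -3], [0, 2.5, 0], 0], [[2, 0, -6], [0, 5, 0], 0], [[2.7, 0, -9], [0, 7.5, 0], 0], [[3.3, 0, -11.5], [0, 10, 0], 0], [[3.8, 0, -14.5], [0, 12.5, 0], 0], [[4, 0, -17], [0, 15, 0], 0], [[4, 0, -17], [0, 15, 0], 0], [[4, 0, -17], [0, 15, 0], 0]])

```text
time: 6.9
position: [521.5, 145.0, 41.0]
tcp_rot: [3.065, -0.356, 0.402]
contact_force: [1.5, 0.1, -2.2]
opening: 11.1
```

```bash
python3 - <<'E'
from h import *
c,f=snap("wrist","w7"); snap("scene","s7"); s=read_state();print(s["opening"],s["contact_force"],s["position"],s["tcp_rot"])
a=cv2.resize(cv2.imread("pics/s7.png")[165:255,200:290],(384,384),interpolation=cv2.INTER_CUBIC)
cv2.imwrite("pics/c7.png",np.hstack([a,f[:,100:]]))
E
```

```text
10.497920105406298 [ 0.56742005 -0.6737126  -1.14352574] [521.77042007 144.76734762  41.09055272] [ 3.06453852 -0.35676887  0.40272745]
```

View pics/c7.png

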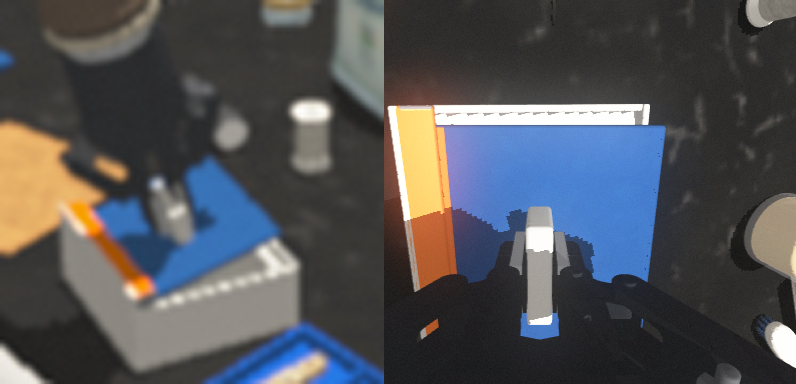

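Request:
jog_arm(plan=[[[8, 0, 0], [0, 0, 0], 0], [[18, 0, -0.5], [0, 0, 0], 0], [[28, 0, -1], [0, 0, 0], 0], [[28, 0, -1], [0, 0, 0], 0], [[33, 0, -20], [0, 0, 0], 0], [[41, 0, -50], [0, 0, 0], 0], [[49, 0, -80], [0, 0, 0], 0], [[49, 0, -80], [0, 0, 0], 0]])

```text
time: 8.0
position: [548.6, 139.5, 133.1]
tcp_rot: [3.067, -0.357, 0.408]
contact_force: [0.2, 1.2, -1.9]
opening: 11.1
```

```bash
python3 - <<'E'
from h import *
c,f=snap("wrist","w8"); snap("scene","s8"); s=read_state();print(s["opening"],s["contact_force"],s["position"],s["tcp_rot"])
a=cv2.resize(cv2.imread("pics/s8.png")[145:265,180:300],(384,384),interpolation=cv2.INTER_CUBIC)
cv2.imwrite("pics/c8.png",np.hstack([a,f[:,100:]]))
plan([513,381,150],Rdown(11.4))
E
```

```text
11.27016484333506 [ 0.25794245  0.04209859 -2.12003888] [546.87457895 139.09950711 130.69254754] [ 3.06518384 -0.35549499  0.40269264]
shift [-80.4, -227.7, -41.4] rot [3.2, -14.74, -24.49] | now [546.9 139.1 130.7] open 11.3 t 8.1 F [ 0.3  0.  -2.1]
```

View pics/c8.png

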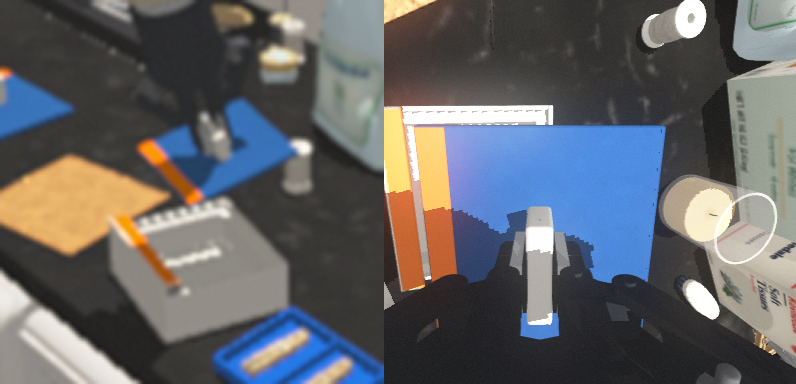

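Request:
jog_arm(plan=[[[-20, -56, -41], [1, -4, -6], 0], [[-40, -114, -41], [1.6, -7.5, -12], 0], [[-60, -171, -41], [2.4, -11, -18], 0], [[-80.4, -227.7, -41.4], [3.2, -14.7, -24.5], 0], [[-80.4, -227.7, -41.4], [3.2, -14.7, -24.5], 0], [[-80.4, -227.7, -41.4], [3.2, -14.7, -24.5], 0], [[-80.4, -227.7, -41.4], [3.2, -14.7, -24.5], 0]])

```text
time: 8.98
position: [513.8, 378.8, 149.8]
tcp_rot: [3.125, 0.307, 0.001]
contact_force: [0.3, -0.5, -1.7]
opening: 10.7
```

```bash
python3 - <<'E'
from h import *
c,f=snap("wrist","w9"); snap("scene","s9");
a=cv2.resize(cv2.imread("pics/s9.png")[120:260,140:280],(384,384),interpolation=cv2.INTER_CUBIC)
cv2.imwrite("pics/c9.png",np.hstack([a,f[:,100:]]))
plan([513,381,-16],Rdown(11.4))
E
```

```text
shift [-0.8, -2.0, 166.5] rot [0.04, -0.08, -0.13] | now [513.9 379.3 150.5] open 10.8 t 9.07 F [ 0.4  0.1 -1.9]
```

View pics/c9.png

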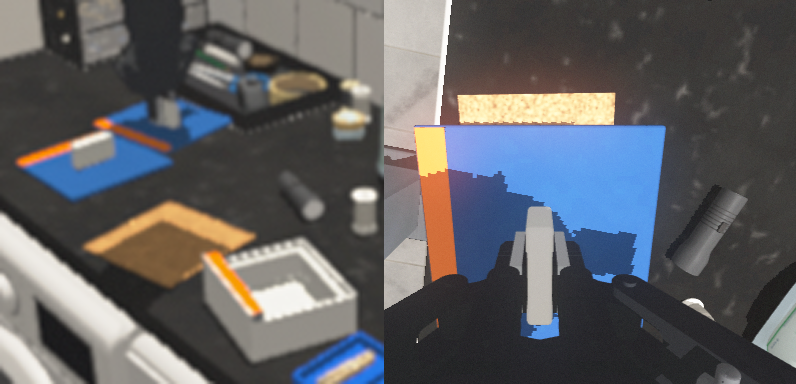

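Request:
jog_arm(plan=[[[-1, -2, 50], [0, 0, 0], 0], [[-1, -2, 100], [0, 0, 0], 0], [[-1, -2, 130], [0, 0, 0], 0], [[-1, -2, 148], [0, 0, 0], 0], [[-1, -2, 158], [0, 0, 0], 0], [[-1, -2, 163], [0, 0, 0], 0], [[-1, -2, 163], [0, 0, 0], 0]])

```text
time: 9.95
position: [512.8, 382.7, -12.1]
tcp_rot: [-3.126, -0.312, -0.003]
contact_force: [0.4, -0.4, -1.0]
opening: 11.0
```

```bash
python3 - <<'E'
from h import *
c,f=snap("wrist","w10"); snap("scene","s10");
a=cv2.resize(cv2.imread("pics/s10.png")[120:260,140:280],(384,384),interpolation=cv2.INTER_CUBIC)
cv2.imwrite("pics/c10.png",np.hstack([a,f[:,100:]]))
plan([513,381,-18.6],Rdown(11.4))
E
```

```text
shift [-0.4, 1.8, 6.8] rot [-0.01, -0.13, -0.02] | now [513.  382.8 -11.8] open 10.8 t 10.05 F [ 0.4 -0.6 -2.1]
```

View pics/c10.png

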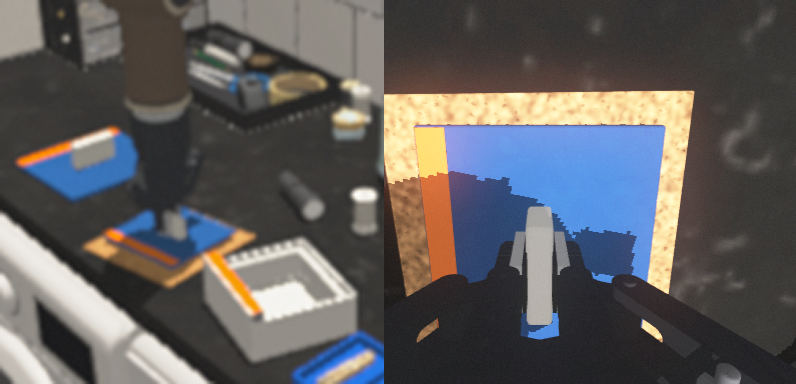

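Request:
jog_arm(plan=[[[0, 0, 3], [0, 0, 0], 0], [[0, 0, 5], [0, 0, 0], 0], [[0, 0, 6.5], [0, 0, 0], 0], [[0, 0, 6.5], [0, 0, 0], 0]])

```text
time: 10.55
position: [512.4, 382.5, -18.6]
tcp_rot: [3.126, 0.311, 0.001]
contact_force: [-1.0, -1.5, 4.3]
opening: 10.9
```

Request:
jog_arm(plan=[[[0, 0, 0], [0, 0, 0], 40], [[0, 0, 0], [0, 0, 0], 40], [[0, 0, 0], [0, 0, 0], 40], [[0, 0, -20], [0, 0, 0], 40], [[0, 0, -50], [0, 0, 0], 40], [[0, 0, -100], [0, 0, 0], 40], [[0, 0, -150], [0, 0, 0], 40], [[0, 0, -200], [0, 0, 0], 40]])

```text
time: 11.55
position: [512.3, 382.3, 184.1]
tcp_rot: [-3.126, -0.311, -0.004]
contact_force: [0.3, 0.7, 0.0]
opening: 33.9
```

```bash
python3 - <<'E'
from h import *
snap("top","t11"); c,f=snap("wrist","w11"); s=read_state();print(s["joint_pos"].round(2))
cv2.imwrite("pics/c11.png",np.hstack([f,cv2.imread("pics/t11.png")[:,200:420]]))
# tray est
plan([480,-75,200],Rdown(92)); plan([480,-75,200],Rdown(-88))
E
```

```text
[-1.01  0.46  0.42  1.6  -0.21  1.11 -0.34]
shift [-124.8, 443.1, -14.9] rot [0.19, -0.72, -80.66] | now [515.4 384.  188.7] open 34.0 t 11.65 F [ 0.5  0.  -0.6]
shift [-124.8, 443.1, -14.9] rot [-0.75, -0.2, 99.34] | now [515.4 384.  188.7] open 34.0 t 11.65 F [ 0.5  0.  -0.6]
```

View pics/c11.png

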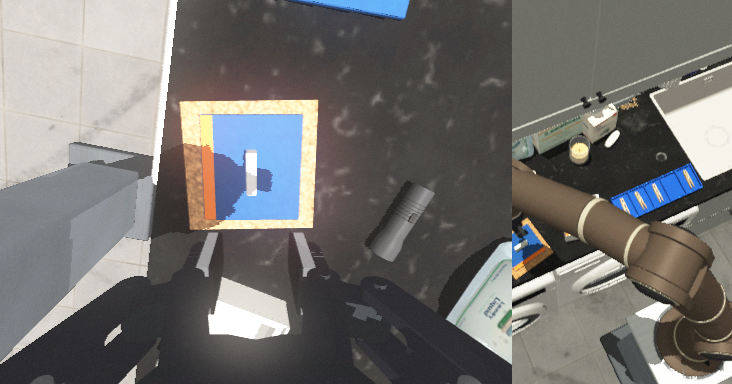

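Request:
jog_arm(plan=[[[-15, 55, -5], [0, 0, 10], 35], [[-30, 110, -5], [0, 0, 20], 35], [[-45, 165, -5], [0, 0, 30], 35], [[-60, 220, -5], [0, 0, 40], 35], [[-77, 275, -10], [0, 0, 50], 35], [[-92, 330, -15], [0, 0, 60], 35], [[-108, 385, -15], [0, 0, 70], 35], [[-125, 443, -15], [0, 0, 80], 35]])

```text
time: 12.65
position: [476.7, -77.9, 196.7]
tcp_rot: [-2.588, 1.776, -0.003]
contact_force: [0.2, 0.0, -0.2]
opening: 29.8
```

```bash
python3 - <<'E'
from h import *
plan([460,-75,220],Rdown(-88)); print(read_state()["joint_pos"].round(2))
E
```

```text
shift [-8.8, 14.5, -23.3] rot [-0.16, 0.03, 19.09] | now [476.7 -77.9 196.7] open 29.8 t 12.65 F [ 0.2  0.  -0.2]
[-0.71  0.22  0.91  1.98 -0.2   1.03 -0.91]
```

Request:
jog_arm(plan=[[[-9, 14, -23], [0, 0, 10], 35], [[-9, 14, -23], [0, 0, 19], 35], [[-9, 14, -23], [0, 0, 19], 35]])

```text
time: 13.02
position: [460.6, -73.2, 219.4]
tcp_rot: [-2.267, 2.173, -0.001]
contact_force: [0.5, -0.2, 0.3]
opening: 29.9
```

```bash
python3 - <<'E'
from h import *
c,f=snap("wrist","w12"); s=read_state();print(s["joint_pos"].round(2),s["position"])
E
```

```text
[-0.82  0.15  0.99  1.99 -0.15  1.07 -1.29] [460.6480641  -72.96787101 219.19407887]
```

View pics/w12.png

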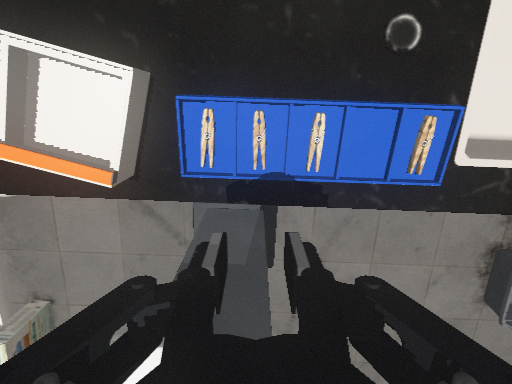

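```bash
cat >> h.py <<'E'
def onplane(c,uv,p0,n):
    o,d=ray(c,uv); return o+d*(np.dot(n,p0-o)/np.dot(n,d))
def pegs(c,f,tc,tyaw,roi=None,h=12):
    xt=np.array([np.cos(tyaw),np.sin(tyaw),0]); n=-np.sin(.14)*xt+np.array([0,0,np.cos(.14)])
    p0=np.array([tc[0],tc[1],14])+n*h
    hsv=cv2.cvtColor(f,cv2.COLOR_BGR2HSV)
    m=cv2.inRange(hsv,np.array((5,40,90)),np.array((30,220,255)))
    m=cv2.morphologyEx(m,cv2.MORPH_CLOSE,np.ones((5,5),np.uint8))
    cs,_=cv2.findContours(m,cv2.RETR_EXTERNAL,cv2.CHAIN_APPROX_NONE); out=[]
    for b in cs:
        if cv2.contourArea(b)<250: continue
        P=np.array([onplane(c,q,p0,n) for q in b[:,0].astype(float)])
        r=cv2.minAreaRect(P[:,:2].astype(np.float32)); 
        if max(r[1])>120 or max(r[1])<50: continue
        bx=cv2.boxPoints(r); e=[bx[1]-bx[0],bx[2]-bx[1]]; e=max(e,key=np.linalg.norm); a=np.rad2deg(np.arctan2(e[1],e[0])); a=(a+90)%180-90
        ct=np.array(r[0]); z=p0[2]-(n[:2]@(ct-p0[:2]))/n[2]
        m0=cv2.moments(b); out.append((ct.round(1).tolist(),round(float(z),1),np.round(r[1],1).tolist(),round(float(a),1),(round(m0["m10"]/m0["m00"]),round(m0["m01"]/m0["m00"]))))
    return out
E
python3 - <<'E'
from h import *
f=cv2.imread("pics/w12.png"); c=np.load("pics/w12.npy",allow_pickle=True).item()
for b in blobs(f,(100,120,30),(125,255,255),2000):
    q=cv2.approxPolyDP(b,.02*cv2.arcLength(b,True),True)[:,0]; print([(p.tolist(),onz(c,p+0.,26)[:2].round(1).tolist()) for p in q])
cor=np.array([[177,96],[466,106],[440,186],[182,177]],float)
# walls: top z = floor+12 ; near-edge z ~ 14+12-7 , far 14+12+7
zz=[33,33,19,19]; P=np.array([onz(c,p,z) for p,z in zip(cor,zz)]); print(P.round(1))
tc=P[:,:2].mean(0); d=(P[0]-P[1])[:2]; d2=(P[3]-P[2])[:2]; 
y1=np.arctan2(d[1],d[0])-np.pi/2; y2=np.arctan2(d2[1],d2[0])-np.pi/2; print(tc,np.rad2deg([y1,y2]),np.linalg.norm(d),np.linalg.norm(d2),np.linalg.norm((P[0]-P[3])[:2]))
for p in pegs(c,f,tc,(y1+y2)/2): print(p)
E
```

```text
[([180, 175], [444.5, 21.5]), ([440, 185], [445.2, -306.3]), ([465, 107], [540.3, -315.1]), ([178, 94], [541.0, 20.9])]
[[ 538.6   20.4   33. ]
 [ 541.3 -311.2   33. ]
 [ 442.1 -311.1   19. ]
 [ 440.3   20.8   19. ]]
[ 490.60268436 -145.29175349] [0.46222324 0.31605757] 331.62536859441497 331.87344635478 98.33486589936658
([493.4, -273.1], 26.4, [18.6, 71.9], -1.8, (422, 145))
([491.2, -143.8], 26.2, [14.4, 71.0], -0.4, (316, 140))
([491.1, -74.9], 26.3, [72.0, 13.1], 3.0, (259, 136))
([491.1, -13.2], 26.3, [13.4, 71.3], -1.9, (207, 134))
```

```bash
python3 - <<'E'
from h import *
plan([491.1,-13.2,60],Rdown(-91.9))
E
```

```text
shift [-58.3, -32.9, 159.3] rot [-0.09, 0.02, 4.49] | now [460.6 -73.  219.2] open 29.5 t 13.07 F [ 0.4 -0.3  0.2]
```

Request:
jog_arm(plan=[[[-58, -33, 60], [0, 0, 4.5], 35], [[-58, -33, 120], [0, 0, 4.5], 35], [[-58, -33, 159], [0, 0, 4.5], 35], [[-58, -33, 175], [0, 0, 4.5], 35], [[-58, -33, 175], [0, 0, 4.5], 35]])

```text
time: 13.7
position: [491.3, -14.7, 44.1]
tcp_rot: [2.18, -2.261, 0.001]
contact_force: [0.7, -1.0, 1.2]
opening: 30.1
```

```bash
python3 - <<'E'
from h import *
c,f=snap("wrist","w13"); plan([491.1,-13.2,-10],Rdown(-91.9))
for p in pegs(c,f,(490.6,-145.3),.007): print(p)
E
```

```text
shift [-1.4, 1.3, 55.2] rot [-0.13, -0.03, -0.21] | now [492.2 -14.6  45.2] open 30.3 t 13.75 F [ 0.7 -0.7  0.8]
([415.5, 155.3], 15.8, [69.8, 30.7], 75.2, (38, 307))
([492.8, -12.3], 26.6, [13.3, 72.7], -3.1, (253, 205))
([492.6, -73.4], 26.5, [73.6, 15.6], 4.0, (344, 204))
([493.4, -140.7], 26.5, [19.4, 72.9], -0.9, (445, 203))
```

View pics/w13.png

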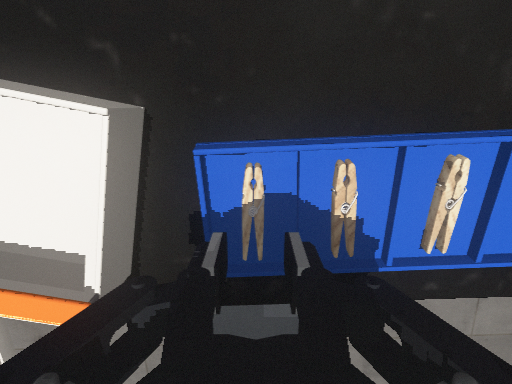

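Request:
jog_arm(plan=[[[-1.5, 1, 30], [0, 0, 1], 35], [[-1.5, 1, 48], [0, 0, 1], 35], [[-1.5, 1, 55], [0, 0, 1], 35], [[-1.5, 1, 55], [0, 0, 1], 35], [[-1.5, 1, 55], [0, 0, 1], 0], [[-1.5, 1, 55], [0, 0, 1], 0], [[-1.5, 1, 55], [0, 0, 1], 0], [[-1.5, 1, 55], [0, 0, 1], 0]])

```text
time: 14.75
position: [491.2, -12.6, -10.1]
tcp_rot: [-2.159, 2.28, -0.003]
contact_force: [0.1, -0.9, 4.5]
opening: 12.6
```

Request:
jog_arm(plan=[[[0, 0, -10], [0, 0, 0], 0], [[0, 0, -40], [0, 0, 0], 0], [[0, 0, -80], [0, 0, 0], 0], [[0, 0, -100], [0, 0, 0], 0], [[0, 0, -100], [0, 0, 0], 0]])

```text
time: 15.38
position: [491.7, -12.1, 90.8]
tcp_rot: [-2.158, 2.278, -0.004]
contact_force: [-0.5, 0.3, -0.7]
opening: 12.1
```

```bash
python3 - <<'E'
from h import *
c,f=snap("wrist","w14"); plan([527.2,176.8,90],Rdown(-103.1))
E
```

```text
shift [-190.5, -26.0, -0.1] rot [-0.16, 0.05, 10.01] | now [491.  -12.   89.7] open 12.5 t 15.43 F [-0.2  0.1  0.3]
```

View pics/w14.png

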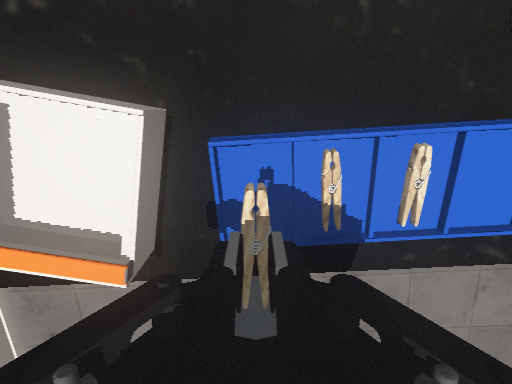

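Request:
jog_arm(plan=[[[-60, -8, 0], [0, 0, 4], 0], [[-120, -16, 0], [0, 0, 8], 0], [[-170, -24, 0], [0, 0, 10], 0], [[-190.5, -26, 0], [0, 0, 10], 0], [[-190.5, -26, 10], [0, 0, 10], 0], [[-190.5, -26, 30], [0, 0, 10], 0], [[-190.5, -26, 30], [0, 0, 10], 0]])

```text
time: 16.3
position: [525.3, 174.0, 57.0]
tcp_rot: [1.948, -2.461, 0.001]
contact_force: [0.1, 0.2, -0.4]
opening: 12.5
```

```bash
python3 - <<'E'
from h import *
c,f=snap("wrist","w15"); plan([527.2,176.8,-16],Rdown(-103.1)); print(read_state()["joint_pos"].round(2))
E
```

```text
shift [-2.9, -0.5, 73.9] rot [0.02, -0.11, -0.18] | now [526.1 174.3  57.9] open 12.5 t 16.35 F [0.  0.5 0.2]
[-1.01  0.59  0.83  1.95 -0.58  0.85 -1.67]
```

View pics/w15.png

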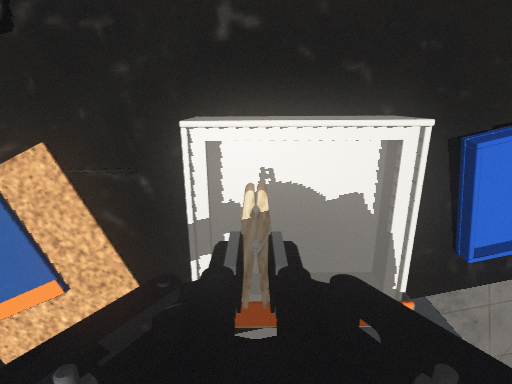

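Request:
jog_arm(plan=[[[7, 0, 25], [0, 0, 0], 0], [[7, 0, 50], [0, 0, 0], 0], [[7, 0, 66], [0, 0, 0], 0], [[7, 0, 66], [0, 0, 0], 0], [[7, 0, 66], [0, 0, 0], 30], [[7, 0, 66], [0, 0, 0], 30], [[7, 0, 66], [0, 0, 0], 30], [[7, 0, 66], [0, 0, 0], 30]])

```text
time: 17.35
position: [525.4, 169.8, -6.8]
tcp_rot: [-1.953, 2.46, -0.002]
contact_force: [0.8, 0.5, -0.3]
opening: 25.5
```

Request:
jog_arm(plan=[[[0, 0, -20], [0, 0, 0], 30], [[0, 0, -60], [0, 0, 0], 30], [[0, 0, -100], [0, 0, 0], 30], [[0, 0, -100], [0, 0, 0], 30]])

```text
time: 17.85
position: [527.4, 170.0, 96.8]
tcp_rot: [-1.949, 2.456, -0.003]
contact_force: [-0.8, -0.2, -1.0]
opening: 25.8
```

```bash
python3 - <<'E'
from h import *
c,f=snap("wrist","w16"); plan([491.1,-74.0,50],Rdown(-86.8)); print(read_state()["joint_pos"].round(2))
E
```

```text
shift [245.8, -21.0, 44.5] rot [-0.22, 0.11, -16.32] | now [526.2 170.   95.1] open 25.9 t 17.9 F [ 0.7 -0.3 -0.5]
[-1.04  0.54  0.88  1.93 -0.52  0.91 -1.7 ]
```

View pics/w16.png

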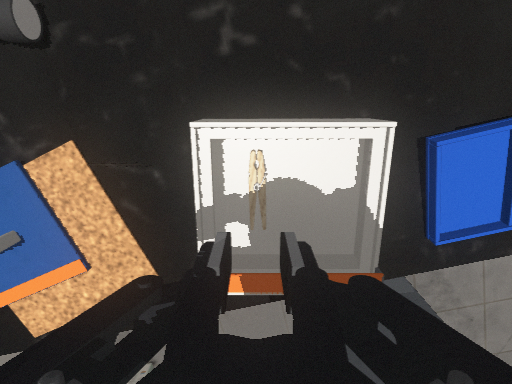

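Request:
jog_arm(plan=[[[60, -5, 0], [0, 0, -5], 35], [[120, -10, 0], [0, 0, -10], 35], [[180, -16, 10], [0, 0, -16], 35], [[235, -21, 30], [0, 0, -16.3], 35], [[246, -21, 50], [0, 0, -16.3], 35], [[246, -21, 50], [0, 0, -16.3], 35], [[246, -21, 50], [0, 0, -16.3], 35]])

```text
time: 18.77
position: [490.1, -73.9, 43.2]
tcp_rot: [-2.283, 2.158, -0.001]
contact_force: [0.1, 0.0, 0.2]
opening: 30.3
```

```bash
python3 - <<'E'
from h import *
c,f=snap("wrist","w17"); 
for p in pegs(c,f,(490.6,-145.3),.007): print(p)
plan([491.1,-74,-10],Rdown(-86.8))
E
```

```text
shift [0.3, -0.6, 53.4] rot [-0.08, -0.01, 0.07] | now [490.4 -73.7  43.4] open 30.2 t 18.82 F [-0.5  0.  -0.8]
```

View pics/w17.png

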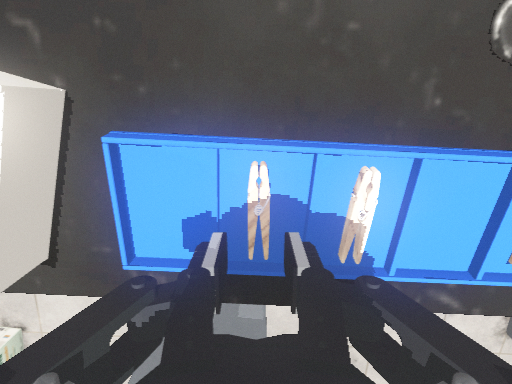

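Request:
jog_arm(plan=[[[1, -0.5, 30], [0, 0, 0], 35], [[1, -0.5, 46], [0, 0, 0], 35], [[1, -0.5, 53.5], [0, 0, 0], 35], [[1, -0.5, 53.5], [0, 0, 0], 35], [[1, -0.5, 53.5], [0, 0, 0], 0], [[1, -0.5, 53.5], [0, 0, 0], 0], [[1, -0.5, 53.5], [0, 0, 0], 0], [[1, -0.5, 53.5], [0, 0, 0], 0]])

```text
time: 19.82
position: [490.9, -75.8, -9.8]
tcp_rot: [-2.281, 2.158, -0.003]
contact_force: [-1.1, 0.3, 6.1]
opening: 12.4
```

Request:
jog_arm(plan=[[[0, 0, -10], [0, 0, 0], 0], [[0, 0, -40], [0, 0, 0], 0], [[0, 0, -80], [0, 0, 0], 0], [[0, 0, -100], [0, 0, 0], 0], [[0, 0, -100], [0, 0, 0], 0]])

```text
time: 20.45
position: [491.6, -75.6, 91.2]
tcp_rot: [-2.28, 2.156, -0.005]
contact_force: [0.3, -0.4, -0.5]
opening: 12.6
```

```bash
python3 - <<'E'
from h import *
c,f=snap("wrist","w18"); plan([515,124.2,90],Rdown(-103.1))
cv2.imwrite("pics/w18s.png",f[:, :])
E
```

```text
shift [-197.9, -35.3, 0.3] rot [-0.16, 0.03, 16.31] | now [490.9 -75.4  90.1] open 12.9 t 20.5 F [0.4 0.8 0.2]
```

View pics/w18s.png

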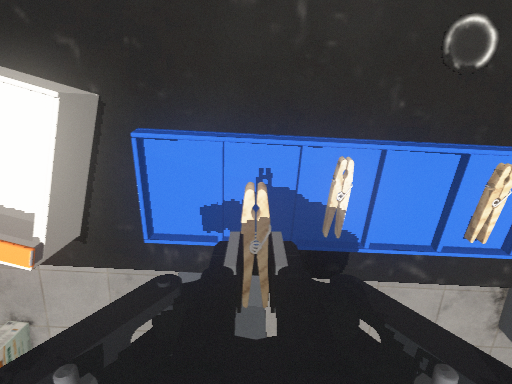

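Request:
jog_arm(plan=[[[-60, -10, 0], [0, 0, 5], 0], [[-120, -21, 0], [0, 0, 10], 0], [[-175, -31, 0], [0, 0, 16.3], 0], [[-198, -35.3, 0], [0, 0, 16.3], 0], [[-198, -35.3, 0], [0, 0, 16.3], 0], [[-198, -35.3, 40], [0, 0, 16.3], 0], [[-198, -35.3, 40], [0, 0, 16.3], 0]])

```text
time: 21.38
position: [512.4, 121.7, 47.4]
tcp_rot: [1.948, -2.459, -0.0]
contact_force: [-0.6, 0.3, -0.6]
opening: 12.4
```

```bash
python3 - <<'E'
from h import *
c,f=snap("wrist","w19"); plan([515,124.2,-7],Rdown(-103.1))
E
```

```text
shift [-2.8, -0.9, 55.8] rot [0.06, -0.14, -0.16] | now [513.6 121.8  48.8] open 12.6 t 21.43 F [-1.2  0.3 -0.4]
```

View pics/w19.png

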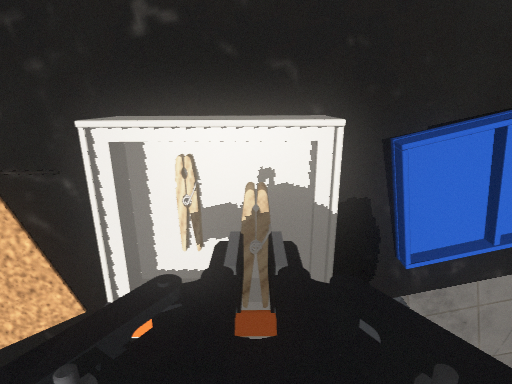

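Request:
jog_arm(plan=[[[-2.5, 0, 25], [0, 0, 0], 0], [[-2.5, 0, 45], [0, 0, 0], 0], [[-2.5, 0, 56], [0, 0, 0], 0], [[-2.5, 0, 56], [0, 0, 0], 0], [[-2.5, 0, 56], [0, 0, 0], 30], [[-2.5, 0, 56], [0, 0, 0], 30], [[-2.5, 0, 56], [0, 0, 0], 30], [[-2.5, 0, 56], [0, 0, 0], 30]])

```text
time: 22.42
position: [515.4, 126.5, -6.4]
tcp_rot: [-1.953, 2.46, -0.002]
contact_force: [-0.6, -0.5, 0.4]
opening: 25.6
```

Request:
jog_arm(plan=[[[0, 0, -20], [0, 0, 0], 30], [[0, 0, -60], [0, 0, 0], 30], [[0, 0, -100], [0, 0, 0], 30], [[0, 0, -100], [0, 0, 0], 30]])

```text
time: 22.92
position: [517.4, 126.7, 97.1]
tcp_rot: [-1.949, 2.456, -0.004]
contact_force: [-0.1, 0.8, -1.0]
opening: 25.7
```

```bash
python3 - <<'E'
from h import *
c,f=snap("wrist","w20"); plan([491.5,-142.5,50],Rdown(-90.5)); print(read_state()["joint_pos"].round(2))
E
```

```text
shift [268.0, -36.9, 44.8] rot [-0.22, 0.11, -12.6] | now [516.1 126.9  95.4] open 25.8 t 22.98 F [-0.5 -0.6 -0.6]
[-1.    0.51  0.9   1.98 -0.51  0.89 -1.63]
```

View pics/w20.png

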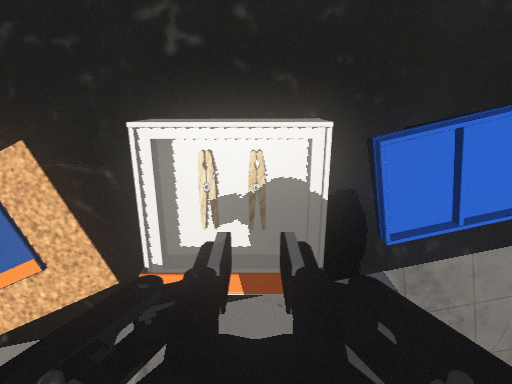

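Two pegs are in the box. Next, the third at about (491, -143).

Request:
jog_arm(plan=[[[60, -8, 0], [0, 0, -5], 35], [[120, -16, 0], [0, 0, -10], 35], [[180, -25, 0], [0, 0, -12.6], 35], [[240, -33, 20], [0, 0, -12.6], 35], [[268, -37, 45], [0, 0, -12.6], 35], [[268, -37, 52], [0, 0, -12.6], 35], [[268, -37, 52], [0, 0, -12.6], 35], [[268, -37, 52], [0, 0, -12.6], 35]])

```text
time: 23.98
position: [491.0, -141.7, 41.8]
tcp_rot: [-2.213, 2.229, -0.001]
contact_force: [-1.1, -0.3, -0.1]
opening: 29.9
```

```bash
python3 - <<'E'
from h import *
c,f=snap("wrist","w21"); 
for p in pegs(c,f,(490.6,-145.3),.007): print(p)
plan([491.5,-142.5,-10],Rdown(-90.5)); print(read_state()["joint_pos"].round(2))
E
```

```text
([495.5, -269.5], 26.7, [15.2, 71.6], -1.8, (450, 195))
shift [0.7, -0.3, 51.9] rot [-0.1, -0.0, 0.1] | now [ 491.1 -141.8   41.9] open 29.7 t 24.02 F [-0.2 -0.   0.1]
[-0.39  0.53  0.76  2.06 -0.54  0.75 -0.87]
```

View pics/w21.png

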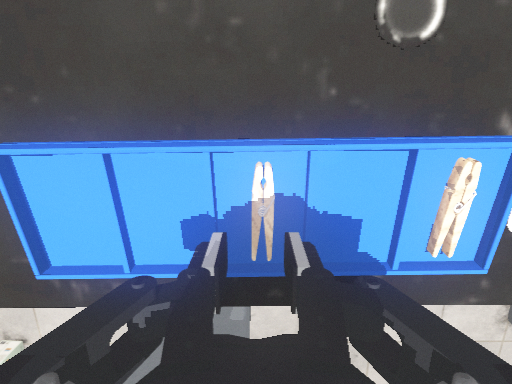

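Request:
jog_arm(plan=[[[3, -0.5, 30], [0, 0, 0], 35], [[3, -0.5, 46], [0, 0, 0], 35], [[3, -0.5, 52], [0, 0, 0], 35], [[3, -0.5, 52], [0, 0, 0], 35], [[3, -0.5, 52], [0, 0, 0], 0], [[3, -0.5, 52], [0, 0, 0], 0], [[3, -0.5, 52], [0, 0, 0], 0], [[3, -0.5, 52], [0, 0, 0], 0]])

```text
time: 25.02
position: [491.5, -146.2, -9.7]
tcp_rot: [-2.21, 2.231, -0.003]
contact_force: [-1.4, 0.2, 6.7]
opening: 12.6
```

Request:
jog_arm(plan=[[[0, 0, -10], [0, 0, 0], 0], [[0, 0, -40], [0, 0, 0], 0], [[0, 0, -80], [0, 0, 0], 0], [[0, 0, -100], [0, 0, 0], 0], [[0, 0, -100], [0, 0, 0], 0]])

```text
time: 25.65
position: [492.1, -146.1, 91.2]
tcp_rot: [-2.21, 2.229, -0.005]
contact_force: [-0.1, 0.4, 0.0]
opening: 12.6
```

```bash
python3 - <<'E'
from h import *
c,f=snap("wrist","w22"); plan([519.9,145.6,90],Rdown(-103.1))
E
```

```text
shift [-291.6, -26.1, 0.1] rot [-0.16, 0.02, 12.61] | now [ 491.3 -145.7   90.1] open 12.0 t 25.7 F [ 0.1  0.5 -0.9]
```

View pics/w22.png

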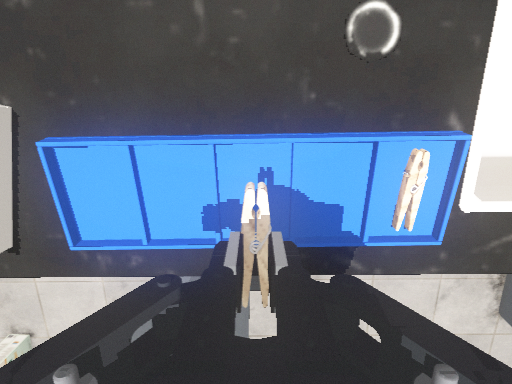

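Request:
jog_arm(plan=[[[-60, -5, 0], [0, 0, 4], 0], [[-120, -10, 0], [0, 0, 8], 0], [[-180, -16, 0], [0, 0, 12.6], 0], [[-240, -21, 0], [0, 0, 12.6], 0], [[-290, -26, 0], [0, 0, 12.6], 0], [[-293, -26, 0], [0, 0, 12.6], 0], [[-293, -26, 40], [0, 0, 12.6], 0], [[-293, -26, 40], [0, 0, 12.6], 0]])

```text
time: 26.7
position: [517.1, 145.1, 47.0]
tcp_rot: [1.948, -2.458, 0.0]
contact_force: [-0.7, 0.8, 0.0]
opening: 12.2
```

```bash
python3 - <<'E'
from h import *
c,f=snap("wrist","w23"); plan([519.9,145.6,-6],Rdown(-103.1))
E
```

```text
shift [-1.1, -1.3, 54.5] rot [0.07, -0.16, -0.13] | now [518.4 144.9  48.5] open 12.5 t 26.75 F [-0.2 -0.4  1. ]
```

View pics/w23.png

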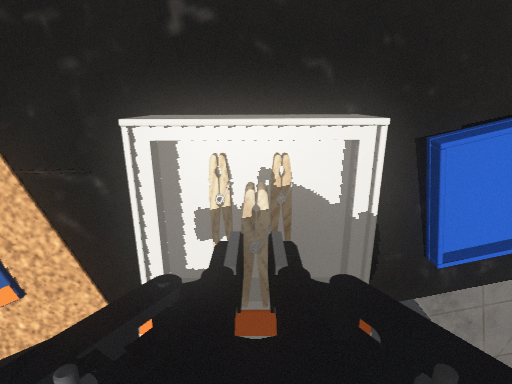

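Request:
jog_arm(plan=[[[-2, 0, 25], [0, 0, 0], 0], [[-2, 0, 45], [0, 0, 0], 0], [[-2, 0, 53], [0, 0, 0], 0], [[-2, 0, 53], [0, 0, 0], 0], [[-2, 0, 53], [0, 0, 0], 28], [[-2, 0, 53], [0, 0, 0], 28], [[-2, 0, 53], [0, 0, 0], 28], [[-2, 0, 53], [0, 0, 0], 28]])

```text
time: 27.75
position: [520.2, 148.7, -3.4]
tcp_rot: [-1.953, 2.46, -0.002]
contact_force: [0.1, -0.0, -0.0]
opening: 23.7
```

Request:
jog_arm(plan=[[[0, 0, -20], [0, 0, 0], 28], [[0, 0, -60], [0, 0, 0], 28], [[0, 0, -100], [0, 0, 0], 28], [[0, 0, -100], [0, 0, 0], 28]])

```text
time: 28.25
position: [522.1, 149.0, 100.2]
tcp_rot: [-1.949, 2.456, -0.003]
contact_force: [0.2, 0.4, -0.3]
opening: 24.1
```

```bash
python3 - <<'E'
from h import *
c,f=snap("wrist","w24"); plan([493.4,-271,60],Rdown(-91.8)); print(read_state()["joint_pos"].round(2))
E
```

```text
shift [415.5, -68.3, 37.7] rot [-0.22, 0.12, -11.31] | now [521.  149.1  98.5] open 23.9 t 28.3 F [-0.7  0.6  0.5]
[-1.04  0.52  0.91  1.96 -0.52  0.91 -1.66]
```

View pics/w24.png

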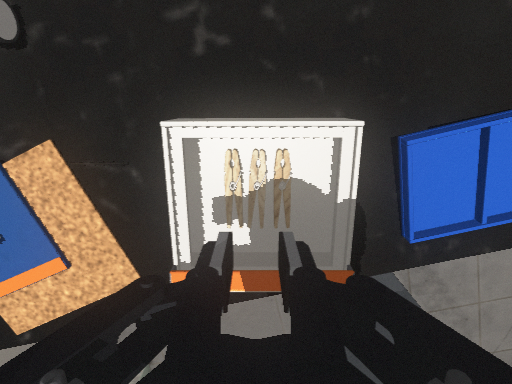

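Three pegs lie side by side in the box. Now the fourth, at about (493, -272).

Request:
jog_arm(plan=[[[60, -10, 0], [0, 0, -5], 35], [[120, -20, 0], [0, 0, -10], 35], [[180, -30, 0], [0, 0, -11.3], 35], [[240, -40, 0], [0, 0, -11.3], 35], [[300, -50, 0], [0, 0, -11.3], 35], [[360, -60, 0], [0, 0, -11.3], 35], [[415, -68, 0], [0, 0, -11.3], 35], [[415, -68, 20], [0, 0, -11.3], 35]])

```text
time: 29.3
position: [490.7, -277.0, 77.4]
tcp_rot: [2.177, -2.264, 0.008]
contact_force: [0.3, 0.8, 0.5]
opening: 29.6
```

```bash
python3 - <<'E'
from h import *
plan([493.4,-271,48],Rdown(-91.8)); print(read_state()["joint_pos"].round(2))
E
```

```text
shift [-6.2, -2.3, 29.4] rot [-0.18, -0.23, -0.47] | now [ 490.7 -277.    77.4] open 29.6 t 29.3 F [0.3 0.8 0.5]
[-0.16  0.56  0.8   1.92 -0.52  0.88 -0.7 ]
```

Request:
jog_arm(plan=[[[-4, 0, 20], [0, 0, 0], 35], [[-4, 0, 32], [0, 0, 0], 35], [[-4, 0, 32], [0, 0, 0], 35]])

```text
time: 29.68
position: [491.6, -266.0, 43.5]
tcp_rot: [2.187, -2.255, -0.001]
contact_force: [-1.0, 0.2, 0.4]
opening: 29.9
```

```bash
python3 - <<'E'
from h import *
c,f=snap("wrist","w25"); 
for p in pegs(c,f,(490.6,-145.3),.007): print(p)
plan([493,-271,-10],Rdown(-91.8))
E
```

```text
([495.4, -276.9], 26.7, [14.2, 72.6], -1.3, (272, 202))
shift [4.5, -1.0, 54.3] rot [-0.01, -0.01, 0.02] | now [ 492.1 -266.5   44.3] open 29.7 t 29.73 F [ 0.4 -0.2 -0.1]
```

View pics/w25.png

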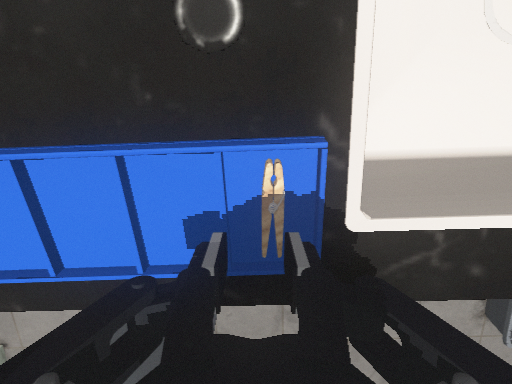

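Request:
jog_arm(plan=[[[10, -0.5, 20], [0, 0, 0], 35], [[10, -0.5, 44], [0, 0, 0], 35], [[10, -0.5, 54], [0, 0, 0], 35], [[10, -0.5, 54], [0, 0, 0], 35], [[10, -0.5, 54], [0, 0, 0], 0], [[10, -0.5, 54], [0, 0, 0], 0], [[10, -0.5, 54], [0, 0, 0], 0], [[10, -0.5, 54], [0, 0, 0], 0]])

```text
time: 30.72
position: [493.1, -277.3, -8.4]
tcp_rot: [-2.185, 2.255, -0.004]
contact_force: [-2.3, 0.8, 5.8]
opening: 12.4
```

Request:
jog_arm(plan=[[[0, 0, -10], [0, 0, 0], 0], [[0, 0, -40], [0, 0, 0], 0], [[0, 0, -80], [0, 0, 0], 0], [[0, 0, -100], [0, 0, 0], 0], [[0, 0, -100], [0, 0, 0], 0]])

```text
time: 31.35
position: [493.3, -277.1, 91.9]
tcp_rot: [-2.185, 2.254, -0.006]
contact_force: [-0.0, 0.3, -0.4]
opening: 12.5
```

```bash
python3 - <<'E'
from h import *
c,f=snap("wrist","w26"); plan([512.4,114.4,90],Rdown(-103.1))
E
```

```text
shift [-391.4, -7.6, 0.6] rot [-0.12, 0.0, 11.32] | now [ 492.7 -276.5   90.6] open 12.3 t 31.4 F [-0.6  0.3 -0.2]
```

View pics/w26.png

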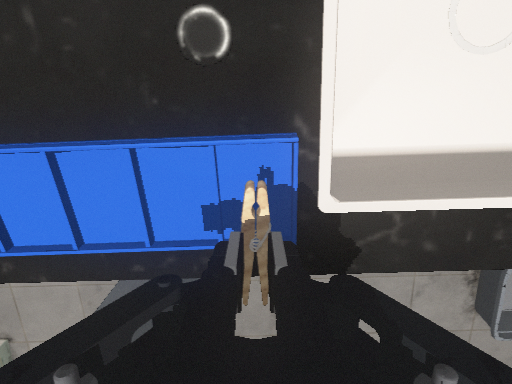

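Request:
jog_arm(plan=[[[-60, -2, 0], [0, 0, 3], 0], [[-120, -3, 0], [0, 0, 6], 0], [[-180, -4, 0], [0, 0, 9], 0], [[-240, -5, 0], [0, 0, 11.3], 0], [[-300, -6, 0], [0, 0, 11.3], 0], [[-360, -7, 0], [0, 0, 11.3], 0], [[-387, -7.6, 0], [0, 0, 11.3], 0], [[-387, -7.6, 0], [0, 0, 11.3], 0]])

```text
time: 32.4
position: [511.2, 112.2, 88.8]
tcp_rot: [1.958, -2.454, 0.001]
contact_force: [-1.3, -0.4, -1.2]
opening: 12.1
```

Request:
jog_arm(plan=[[[0, 0, 20], [0, 0, 0], 0], [[0, 0, 40], [0, 0, 0], 0], [[0, 0, 40], [0, 0, 0], 0]])

```text
time: 32.78
position: [510.7, 107.9, 48.3]
tcp_rot: [1.948, -2.46, 0.0]
contact_force: [-0.0, -0.1, 0.7]
opening: 12.2
```

```bash
python3 - <<'E'
from h import *
c,f=snap("wrist","w27"); plan([511.7,110.5,0],Rdown(-103.1))
E
```

```text
shift [-2.5, 0.4, 49.3] rot [0.03, -0.11, -0.14] | now [511.5 108.1  49.3] open 12.2 t 32.83 F [-0.1  0.5  0.7]
```

View pics/w27.png

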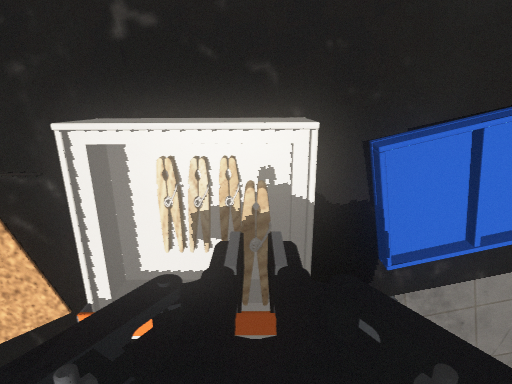

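Request:
jog_arm(plan=[[[-9, 0, 25], [0, 0, 0], 0], [[-9, 0, 42], [0, 0, 0], 0], [[-9, 0, 47], [0, 0, 0], 0], [[-9, 0, 47], [0, 0, 0], 0], [[-9, 0, 47], [0, 0, 0], 24], [[-9, 0, 47], [0, 0, 0], 24], [[-9, 0, 47], [0, 0, 0], 24], [[-9, 0, 47], [0, 0, 0], 24]])

```text
time: 33.83
position: [514.4, 118.4, 3.6]
tcp_rot: [-1.953, 2.46, -0.002]
contact_force: [-0.7, 0.5, 0.9]
opening: 20.4
```

Request:
jog_arm(plan=[[[0, 0, -20], [0, 0, 0], 24], [[0, 0, -60], [0, 0, 0], 24], [[0, 0, -100], [0, 0, 0], 24], [[0, 0, -100], [0, 0, 0], 24]])

```text
time: 34.33
position: [516.3, 118.6, 107.0]
tcp_rot: [-1.949, 2.456, -0.004]
contact_force: [0.5, -0.1, -0.2]
opening: 20.4
```

```bash
python3 - <<'E'
from h import *
c,f=snap("wrist","w28"); snap("top","t28");snap("scene","s28"); plan([513,381,180],Rdown(11.4)); print(read_state()["joint_pos"].round(2))
a=cv2.imread("pics/s28.png")
cv2.imwrite("pics/c28.png",np.hstack([cv2.resize(f,(400,300)),cv2.resize(a[100:340,100:420],(400,300))]))
E
```

```text
shift [-255.3, 60.2, -76.6] rot [-0.04, -0.04, -114.5] | now [513.8 118.7 103.4] open 20.4 t 34.48 F [ 0.1 -0.2  0.2]
[-1.02  0.5   0.94  1.98 -0.51  0.91 -1.61]
```

View pics/c28.png

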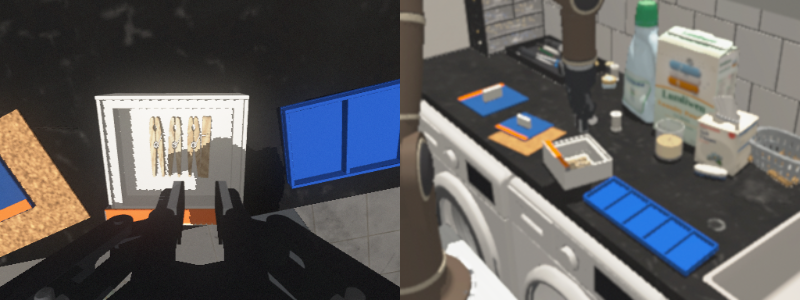

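Request:
jog_arm(plan=[[[0, 0, -50], [0, 0, -10], 40], [[-30, 10, -80], [0, 0, -20], 40], [[-80, 20, -80], [0, 0, -30], 40], [[-130, 30, -80], [0, 0, -40], 40], [[-180, 40, -80], [0, 0, -50], 40], [[-230, 55, -80], [0, 0, -60], 40], [[-255, 60, -80], [0, 0, -70], 40], [[-255, 60, -80], [0, 0, -80], 40]])

```text
time: 35.48
position: [511.9, 382.9, 181.1]
tcp_rot: [3.079, -0.614, -0.001]
contact_force: [-0.1, -0.5, 0.7]
opening: 33.9
```

Request:
jog_arm(plan=[[[0, 0, 0], [0, 0, -10], 40], [[0, 0, 0], [0, 0, -20], 40], [[0, 0, 0], [0, 0, -30], 40], [[0, 0, 0], [0, 0, -34.5], 40], [[0, 0, 0], [0, 0, -34.5], 40]])

```text
time: 36.1
position: [513.2, 379.8, 182.1]
tcp_rot: [3.125, 0.31, -0.001]
contact_force: [1.0, 0.7, 0.9]
opening: 34.0
```

```bash
python3 - <<'E'
from h import *
c,f=snap("wrist","w29"); s=read_state(); print(s["position"],s["joint_pos"].round(2))
E
```

```text
[513.25010857 379.87554035 182.21969034] [-1.03  0.47  0.45  1.61 -0.22  1.11 -0.33]
```

View pics/w29.png

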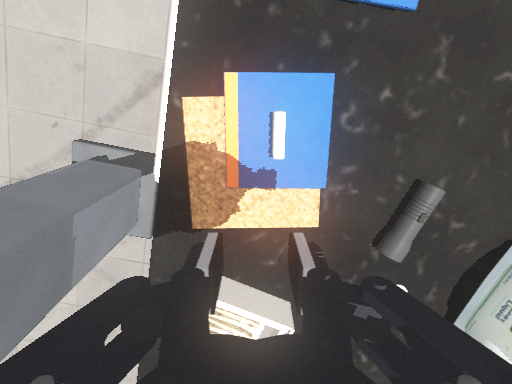

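```bash
python3 - <<'E'
from h import *
f=cv2.imread("pics/w29.png"); c=np.load("pics/w29.npy",allow_pickle=True).item()
cor=np.array([[224,72],[335,73],[326,189],[227,187]],float)
P=np.array([onz(c,p,9)[:2] for p in cor]); print(P.round(1),P.mean(0))
az=lambda a,b:np.rad2deg(np.arctan2(*(b-a)[::-1]))
print(az(P[0],P[1]),az(P[3],P[2]),az(P[3],P[0])-90,az(P[2],P[1])-90,[np.linalg.norm(P[i]-P[i-1]) for i in range(4)])
hsv=cv2.cvtColor(f,cv2.COLOR_BGR2HSV); m=cv2.inRange(hsv,np.array((0,0,140)),np.array((180,70,255))); m[:, :262]=0; m[:,295:]=0; m[:100]=0; m[170:]=0
ys,xs=np.nonzero(m); print(xs.min(),xs.max(),ys.min(),ys.max())
cv2.imwrite("pics/w29c.png",cv2.resize(f[65:195,215:345],None,fx=4.5,fy=4.5,interpolation=cv2.INTER_CUBIC))
E
```

```text
[[460.2 476.7]
 [577.3 498.9]
 [601.7 371.7]
 [485.  351. ]] [531.06746813 424.56094491]
10.766196187009669 10.055960626559889 11.133817062970522 10.869071887993385 [np.float64(128.11359648739548), np.float64(119.16976145536002), np.float64(129.58116057696176), np.float64(118.58954181161386)]
271 285 111 159
```

View pics/w29c.png

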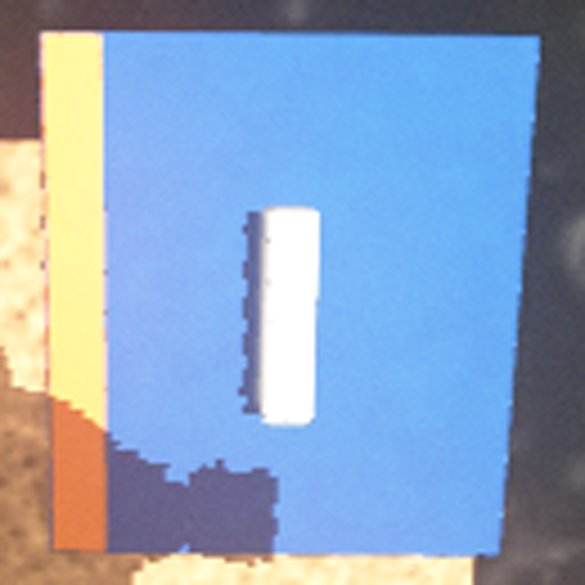

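```bash
python3 - <<'E'
from h import *
c=np.load("pics/w29.npy",allow_pickle=True).item()
print(onz(c,(278.7,136),37))
plan([531,424.5,50],Rdown(10.9))
E
```

```text
[529.84993332 424.33371246  37.        ]
shift [26.2, -40.5, 132.1] rot [0.09, 0.04, 0.36] | now [513.3 379.9 182.2] open 34.2 t 36.15 F [0.4 0.2 0.7]
```

Request:
jog_arm(plan=[[[26, -40.5, 40], [0, 0, 0.4], 40], [[26, -40.5, 90], [0, 0, 0.4], 40], [[26, -40.5, 120], [0, 0, 0.4], 40], [[26, -40.5, 142], [0, 0, 0.4], 40], [[26, -40.5, 142], [0, 0, 0.4], 40], [[26, -40.5, 142], [0, 0, 0.4], 40]])

```text
time: 36.9
position: [531.7, 425.4, 42.0]
tcp_rot: [3.127, 0.299, 0.003]
contact_force: [0.0, -0.2, -0.2]
opening: 34.0
```

```bash
python3 - <<'E'
from h import *
c,f=snap("wrist","w30"); plan([530.3,424.5,-16],Rdown(10.9))
E
```

```text
shift [-2.0, 0.7, 58.5] rot [-0.0, -0.14, 0.04] | now [532.  425.6  42.5] open 33.9 t 36.95 F [-0.1  0.5  0.2]
```

View pics/w30.png

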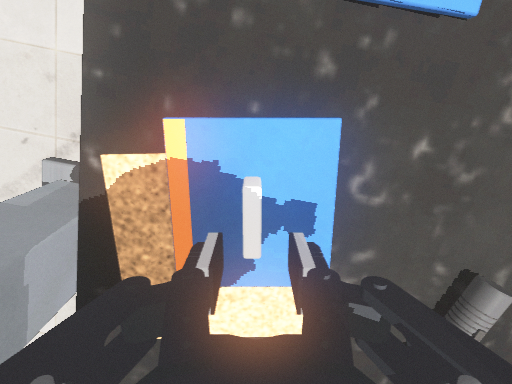

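Request:
jog_arm(plan=[[[-2, 0.5, 30], [0, 0, 0], 40], [[-2, 0.5, 50], [0, 0, 0], 40], [[-2, 0.5, 60], [0, 0, 0], 40], [[-2, 0.5, 60], [0, 0, 0], 40], [[-2, 0.5, 60], [0, 0, 0], 0], [[-2, 0.5, 60], [0, 0, 0], 0], [[-2, 0.5, 60], [0, 0, 0], 0], [[-2, 0.5, 60], [0, 0, 0], 0]])

```text
time: 37.95
position: [530.0, 424.6, -17.8]
tcp_rot: [-3.127, -0.301, -0.003]
contact_force: [0.8, -0.7, 5.3]
opening: 11.3
```

```bash
python3 - <<'E'
from h import *
c,f=snap("wrist","w31"); s=read_state(); print(s["position"],s["contact_force"],s["opening"],R.from_rotvec(s["tcp_rot"]).as_matrix()[:,0])
cv2.imwrite("pics/c31.png",np.hstack([f[90:350,150:450],cv2.imread("pics/w10.png")[90:350,150:450]]))
E
```

```text
[530.02097606 424.58310295 -17.80108208] [ 0.74547699 -0.96725208  5.38972053] 11.225937916200188 [0.98170358 0.19040267 0.00221359]
```

View pics/c31.png

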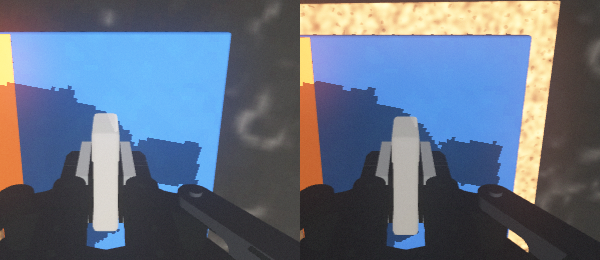

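Request:
jog_arm(plan=[[[0, 0, -10], [0, 0, 0], 0], [[0, 0, -40], [0, 0, 0], 0], [[0, 0, -90], [0, 0, 0], 0], [[0, 0, -140], [0, 0, 0], 0], [[0, 0, -165], [0, 0, 0], 0], [[0, 0, -165], [0, 0, 0], 0]])

```text
time: 38.75
position: [530.2, 425.0, 148.8]
tcp_rot: [-3.125, -0.3, -0.007]
contact_force: [-0.8, 0.4, -1.9]
opening: 11.2
```

```bash
cat >> h.py <<'E'
B0=np.array([517,146.3,0]); Bx=np.array([np.cos(np.deg2rad(-13.1)),np.sin(np.deg2rad(-13.1)),0]); By=np.array([-Bx[1],Bx[0],0])
def box(x,y,z): return B0+x*Bx+y*By+[0,0,z]
def tilt(t): return Rdown(-13.1)@R.from_euler("y",t,degrees=True).as_matrix()
def inbox():
    s=read_state(); d=s["position"]-B0; return np.array([d@Bx,d@By,d[2]]).round(1), np.rad2deg(R.from_matrix(Rdown(-13.1).T@R.from_rotvec(s["tcp_rot"]).as_matrix()).as_rotvec()).round(2)
E
python3 - <<'E'
from h import *
c,f=snap("wrist","w32"); cv2.imwrite("pics/w32s.png",f)
plan(box(36,-2.3,140),tilt(15))
E
```

```text
shift [-33.1, 287.5, 6.6] rot [-3.18, 14.69, 23.95] | now [529.2 424.5 146.7] open 10.9 t 38.8 F [-0.1  0.  -2.2]
```

View pics/w32s.png

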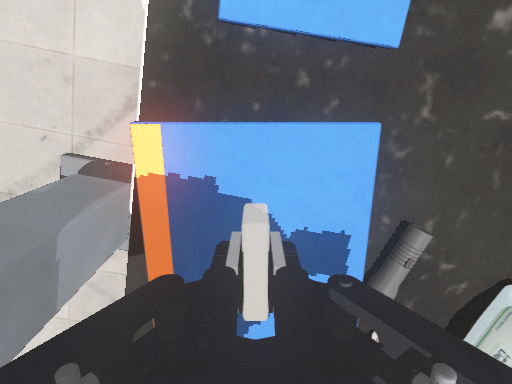

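Request:
jog_arm(plan=[[[-6, 50, 1], [-0.5, 3, 4], 0], [[-12, 100, 2], [-1, 5, 8], 0], [[-18, 150, 3], [-1.5, 8, 12], 0], [[-24, 200, 4], [-2.2, 10.5, 17], 0], [[-29, 250, 5], [-2.8, 13, 21], 0], [[-33, 287.5, 6], [-3.2, 14.7, 24], 0], [[-33, 287.5, 6], [-3.2, 14.7, 24], 0], [[-33, 287.5, 6], [-3.2, 14.7, 24], 0]])

```text
time: 39.8
position: [550.9, 136.3, 139.5]
tcp_rot: [3.064, -0.351, 0.401]
contact_force: [-0.4, 0.3, -1.0]
opening: 11.2
```

```bash
python3 - <<'E'
from h import *
c,f=snap("wrist","w33"); snap("scene","s33")
a=cv2.imread("pics/s33.png"); cv2.imwrite("pics/c33.png",np.hstack([f[:,60:460],cv2.resize(a[145:265,180:300],(384,384),interpolation=cv2.INTER_CUBIC)]))
print(inbox(),read_state()["contact_force"],read_state()["opening"]); plan(box(31.8,-2.3,51),tilt(15))
E
```

```text
(array([ 35.6,  -1.3, 139.9]), array([-0.1 , 14.96, -0.06])) [-0.14096971  0.34229095 -0.91942435] 11.085640284785196
shift [-26.6, 0.8, 84.9] rot [0.09, 0.04, 0.08] | now [551.4 137.  139.9] open 11.1 t 39.9 F [-0.1  0.3 -0.9]
```

View pics/c33.png

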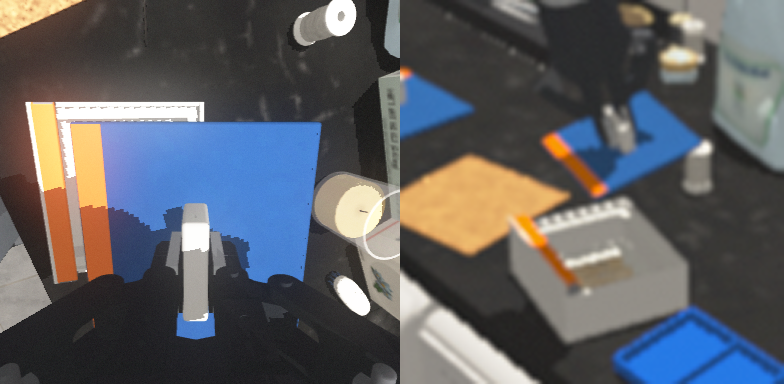

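Request:
jog_arm(plan=[[[-7, 0.8, 25], [0, 0, 0], 0], [[-14, 0.8, 50], [0, 0, 0], 0], [[-20, 0.8, 70], [0, 0, 0], 0], [[-23, 0.8, 80], [0, 0, 0], 0], [[-25, 0.8, 85], [0, 0, 0], 0], [[-25, 0.8, 85], [0, 0, 0], 0]])

```text
time: 40.65
position: [549.5, 135.6, 52.0]
tcp_rot: [3.064, -0.353, 0.403]
contact_force: [0.1, -0.2, -0.9]
opening: 10.7
```

```bash
python3 - <<'E'
from h import *
c,f=snap("wrist","w34"); snap("scene","s34")
a=cv2.imread("pics/s34.png"); cv2.imwrite("pics/c34.png",np.hstack([f[:,60:460],cv2.resize(a[165:265,190:290],(384,384),interpolation=cv2.INTER_CUBIC)]))
print(inbox(),read_state()["contact_force"],read_state()["opening"]); plan(box(4.8,-2.3,43.8),tilt(15))
E
```

```text
(array([34.4, -2.9, 52.5]), array([-0.03, 15.05,  0.05])) [ 0.43219958 -0.49327731 -1.93519041] 10.736261729514938
shift [-30.9, -0.6, 0.7] rot [0.04, -0.05, -0.05] | now [549.9 135.7  52.5] open 10.7 t 40.75 F [ 0.4 -0.5 -1.9]
```

View pics/c34.png

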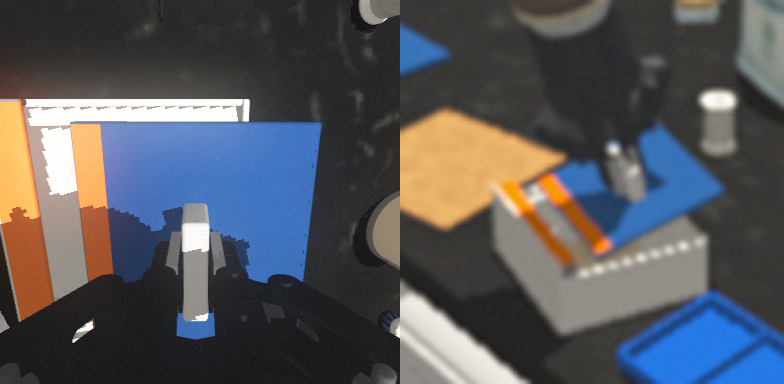

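Request:
jog_arm(plan=[[[-6, -0.5, 0], [0, 0, 0], 0], [[-12, -0.5, 0.3], [0, 0, 0], 0], [[-18, -0.5, 0.5], [0, 0, 0], 0], [[-18, -0.5, 0.5], [0, 0, 0], 0]])

```text
time: 41.25
position: [531.9, 140.1, 46.5]
tcp_rot: [3.064, -0.352, 0.402]
contact_force: [-0.1, -0.6, -1.1]
opening: 11.0
```

```bash
python3 - <<'E'
from h import *
c,f=snap("wrist","w35"); snap("scene","s35")
a=cv2.imread("pics/s35.png"); cv2.imwrite("pics/c35.png",np.hstack([f[:,60:460],cv2.resize(a[165:265,190:290],(384,384),interpolation=cv2.INTER_CUBIC)]))
print(inbox(),read_state()["contact_force"],read_state()["opening"]); plan(box(4.8,-2.3,43.8),tilt(15))
E
```

```text
(array([16.8, -2.6, 46.8]), array([-0.06, 15.02,  0.04])) [-0.03152711 -0.23619878 -2.10455989] 10.64967169600006
shift [-12.4, -0.3, -0.2] rot [0.07, -0.02, -0.03] | now [532.8 140.   46.8] open 10.6 t 41.35 F [-0.  -0.2 -2.1]
```

View pics/c35.png

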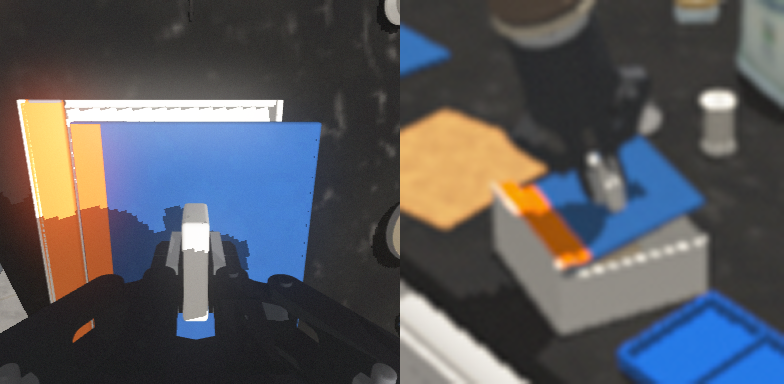

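Request:
jog_arm(plan=[[[-3, -0.3, 0], [0, 0, 0], 0], [[-6, -0.3, 0], [0, 0, 0], 0], [[-6, -0.3, 0], [0, 0, 0], 0]])

```text
time: 41.72
position: [526.7, 141.5, 45.0]
tcp_rot: [3.064, -0.353, 0.403]
contact_force: [0.5, 0.1, -1.7]
opening: 10.9
```

```bash
python3 - <<'E'
from h import *
c,f=snap("wrist","w36"); snap("scene","s36")
a=cv2.imread("pics/s36.png"); cv2.imwrite("pics/c36.png",np.hstack([f[:,60:460],cv2.resize(a[165:265,190:290],(384,384),interpolation=cv2.INTER_CUBIC)]))
print(inbox(),read_state()["contact_force"],read_state()["opening"])
E
```

```text
(array([11. , -2.4, 45.2]), array([-0.07, 15.01,  0.05])) [-0.35001034  0.57518524 -1.14943226] 10.865259209798912
```

View pics/c36.png

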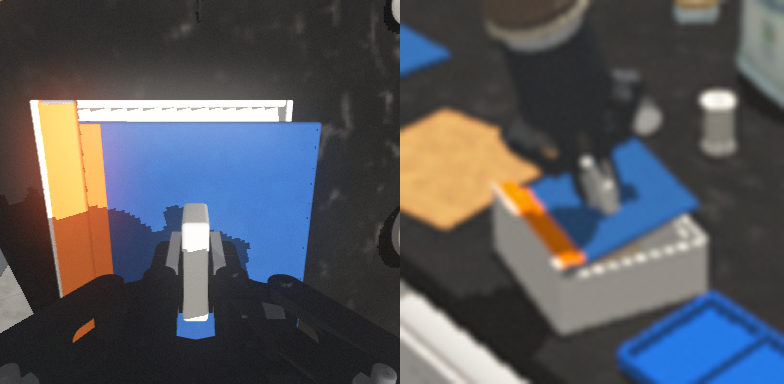

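Request:
jog_arm(plan=[[[-3, 0, 0], [0, 0, 0], 0], [[-6, 0, 0.3], [0, 0, 0], 0], [[-6, 0, 0.3], [0, 0, 0], 0]])

```text
time: 42.2
position: [521.1, 142.8, 43.2]
tcp_rot: [3.064, -0.353, 0.403]
contact_force: [0.1, 0.5, -1.0]
opening: 11.2
```

```bash
python3 - <<'E'
from h import *
c,f=snap("wrist","w37"); cv2.imwrite("pics/c37.png",np.hstack([f[:,60:460],cv2.imread("pics/w7.png")[:,60:460]]))
print(inbox(),read_state()["contact_force"],read_state()["opening"])
E
```

```text
(array([ 5.1, -2.4, 43.3]), array([-0.07, 15.  ,  0.04])) [ 0.93959715  0.37269531 -1.30005812] 11.199748334886777
```

View pics/c37.png

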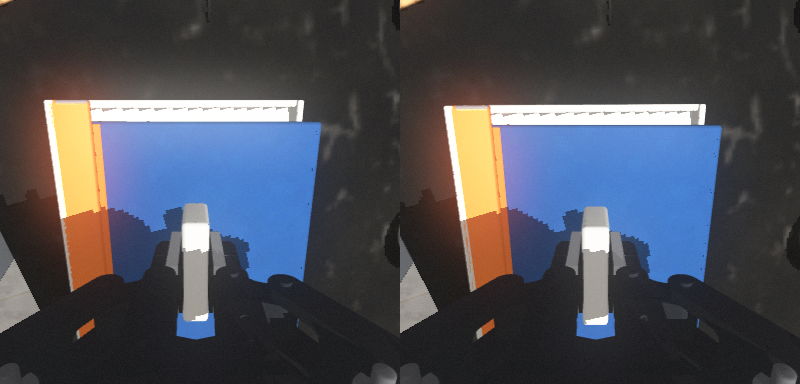

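```bash
python3 - <<'E'
from h import *
for t in (12.5,10,7.5,5,3,1.5,0):
    a=np.deg2rad(t); rx,rz=60.9,-20.8
    p=box(-60+rx*np.cos(a)-rz*np.sin(a)+.3,-2.2,46+rx*np.sin(a)+rz*np.cos(a)+(1.0 if t>4 else .3*t/3))
    plan(p,tilt(t))
E
```

```text
shift [-1.7, -0.2, 3.1] rot [0.08, -2.5, -0.03] | now [521.4 142.8  43.3] open 11.2 t 42.25 F [ 0.9  0.4 -1.3]
shift [-2.7, -0.2, 5.7] rot [0.08, -5.0, -0.03] | now [521.4 142.8  43.3] open 11.2 t 42.25 F [ 0.9  0.4 -1.3]
shift [-3.9, -0.2, 8.2] rot [0.08, -7.5, -0.04] | now [521.4 142.8  43.3] open 11.2 t 42.25 F [ 0.9  0.4 -1.3]
shift [-5.2, -0.2, 10.7] rot [0.07, -10.0, -0.04] | now [521.4 142.8  43.3] open 11.2 t 42.25 F [ 0.9  0.4 -1.3]
shift [-6.5, -0.2, 13.3] rot [0.07, -12.0, -0.04] | now [521.4 142.8  43.3] open 11.2 t 42.25 F [ 0.9  0.4 -1.3]
shift [-7.5, -0.2, 14.9] rot [0.07, -13.5, -0.04] | now [521.4 142.8  43.3] open 11.2 t 42.25 F [ 0.9  0.4 -1.3]
shift [-8.4, -0.2, 16.5] rot [0.07, -15.0, -0.04] | now [521.4 142.8  43.3] open 11.2 t 42.25 F [ 0.9  0.4 -1.3]
```

Request:
jog_arm(plan=[[[-1.7, -0.2, 3.1], [0, -2.5, 0], 0], [[-2.7, -0.2, 5.7], [0, -5, 0], 0], [[-3.9, -0.2, 8.2], [0, -7.5, 0], 0], [[-5.2, -0.2, 10.7], [0, -10, 0], 0], [[-5.2, -0.2, 10.7], [0, -10, 0], 0]])

```text
time: 42.88
position: [520.3, 142.9, 31.6]
tcp_rot: [3.107, -0.36, 0.137]
contact_force: [-0.9, -0.2, -1.4]
opening: 11.1
```

```bash
python3 - <<'E'
from h import *
c,f=snap("wrist","w38"); snap("scene","s38")
a=cv2.imread("pics/s38.png"); cv2.imwrite("pics/c38.png",np.hstack([f[:,60:460],cv2.resize(a[165:265,190:290],(384,384),interpolation=cv2.INTER_CUBIC)]))
print(inbox(),read_state()["contact_force"],read_state()["opening"])
for t,m in ((3,.5),(1.5,.2),(0,0)):
    a=np.deg2rad(t); rx,rz=60.9,-20.8
    plan(box(-60+rx*np.cos(a)-rz*np.sin(a)+.3,-2.2,46+rx*np.sin(a)+rz*np.cos(a)+m),tilt(t))
E
```

```text
(array([ 3. , -2.5, 31.5]), array([-0.08,  5.04,  0.08])) [-0.3200586  -0.00818568 -1.00408679] 10.872215580221843
shift [-1.0, -0.3, 2.5] rot [0.09, -2.04, -0.08] | now [519.3 143.2  31.5] open 10.9 t 42.98 F [-0.3 -0.  -1. ]
shift [-1.7, -0.3, 4.4] rot [0.08, -3.54, -0.08] | now [519.3 143.2  31.5] open 10.9 t 42.98 F [-0.3 -0.  -1. ]
shift [-2.3, -0.3, 6.1] rot [0.08, -5.04, -0.08] | now [519.3 143.2  31.5] open 10.9 t 42.98 F [-0.3 -0.  -1. ]
```

View pics/c38.png

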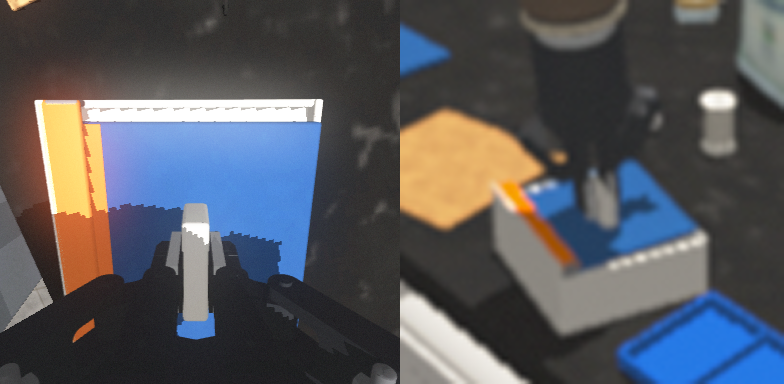

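Request:
jog_arm(plan=[[[-1, -0.2, 2.5], [0, -2, 0], 0], [[-1.7, -0.2, 4.4], [0, -3.5, 0], 0], [[-2.3, -0.2, 6.1], [0, -5, 0], 0], [[-2.3, -0.2, 6.1], [0, -5, 0], 0]])

```text
time: 43.48
position: [518.1, 143.8, 25.2]
tcp_rot: [3.12, -0.361, -0.0]
contact_force: [0.2, -0.3, -0.6]
opening: 10.8
```

```bash
python3 - <<'E'
from h import *
c,f=snap("wrist","w39"); snap("scene","s39")
a=cv2.imread("pics/s39.png"); cv2.imwrite("pics/c39.png",np.hstack([f[:,60:460],cv2.resize(a[165:265,190:290],(384,384),interpolation=cv2.INTER_CUBIC)]))
print(inbox(),read_state()["contact_force"],read_state()["ft_torque"],read_state()["opening"])
E
```

```text
(array([ 1.2, -2.2, 25.3]), array([-0.08,  0.01,  0.08])) [-0.23682761  0.39778159 -1.86639431] [ 0.04172916 -0.02758156 -0.05843184] 10.99707137642535
```

View pics/c39.png

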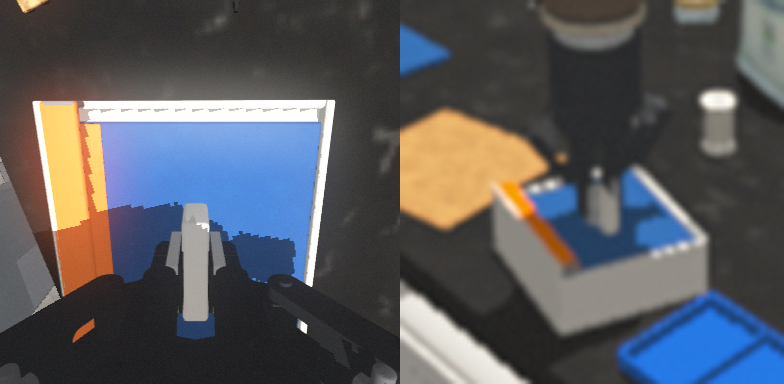

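Cover is in its recess, with the force still showing only its weight. I'll lower it slightly until it makes contact.

Request:
jog_arm(plan=[[[0, 0, 1], [0, 0, 0], 0], [[0, 0, 2], [0, 0, 0], 0], [[0, 0, 2], [0, 0, 0], 0]])

```text
time: 43.95
position: [517.7, 144.0, 25.1]
tcp_rot: [-3.121, 0.361, -0.0]
contact_force: [-6.7, -2.3, 19.6]
opening: 10.7
```

Request:
jog_arm(plan=[[[0, 0, -2], [0, 0, 0], 0], [[0, 0, -2], [0, 0, 0], 40], [[0, 0, -2], [0, 0, 0], 40], [[0, 0, -2], [0, 0, 0], 40], [[0, 0, -30], [0, 0, 0], 40], [[0, 0, -80], [0, 0, 0], 40], [[0, 0, -130], [0, 0, 0], 40], [[0, 0, -170], [0, 0, 0], 40]])

```text
time: 44.95
position: [518.0, 144.2, 195.3]
tcp_rot: [3.12, -0.36, 0.002]
contact_force: [1.3, 0.3, -1.2]
opening: 33.9
```

```bash
python3 - <<'E'
from h import *
c,f=snap("wrist","w40"); snap("scene","s40")
a=cv2.imread("pics/s40.png"); cv2.imwrite("pics/c40.png",np.hstack([cv2.resize(f[60:260,150:350],(400,400),interpolation=cv2.INTER_CUBIC),cv2.resize(a[175:255,205:285],(400,400),interpolation=cv2.INTER_CUBIC)]))
print(inbox(),read_state()["contact_force"])
E
```

```text
(array([  3.5,  -0.8, 197.6]), array([0.21, 0.33, 0.08])) [ 0.46345413 -0.68799293 -0.42128688]
```

View pics/c40.png

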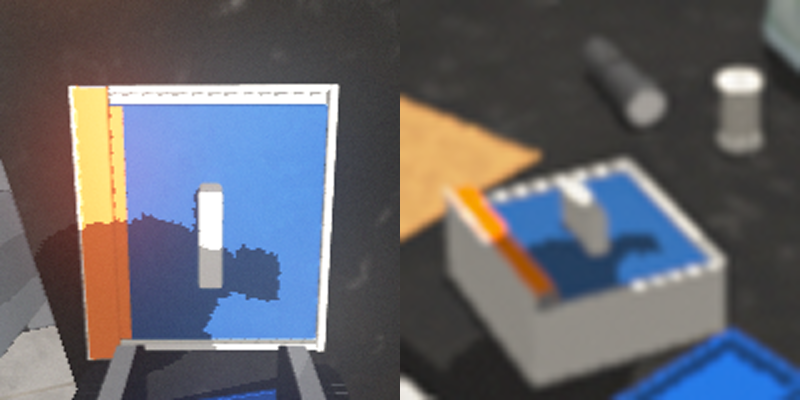

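```bash
python3 - <<'E'
from h import *
f=cv2.imread("pics/w40.png"); c=np.load("pics/w40.npy",allow_pickle=True).item()
def bb(u,v,z):
    p=onz(c,(u/2+149.75,v/2+59.75),z)-B0; return np.round([p@Bx,p@By],1)
for n,u,v,z in [("cov TR",328,105,52),("cov BR",318,340,52),("cov TL@lip",110,106,52),("tab top",211,236,80),("box TR",339,86,54),("box BR",324,350,54),("box TL",70,87,65),("box BL",90,359,65),("stripe end T",123,106,52),("stripe end B",131,338,52)]: print(n,bb(u,v,z))
cv2.imwrite("pics/w40d.png",cv2.resize(f[85:245,180:330],None,fx=3.7,fy=3.7,interpolation=cv2.INTER_NEAREST))
E
```

```text
cov TR [61.6 62.9]
cov BR [ 62.8 -66.7]
cov TL@lip [-49.3  62.7]
tab top [1.9 1.4]
box TR [66.3 72.1]
box BR [ 66.2 -72. ]
box TL [-66.  72.]
box BL [-65.1 -72. ]
stripe end T [-42.6  62.7]
stripe end B [-43.8 -65.1]
```

View pics/w40d.png

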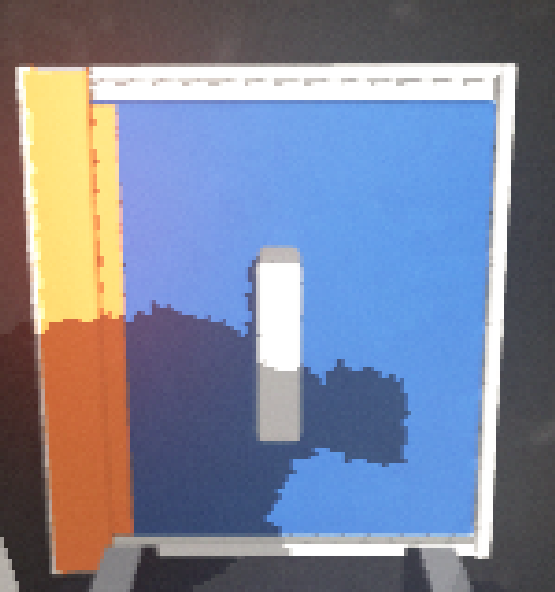

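```bash
python3 - <<'E'
from h import *
plan(box(-.3,-2.2,27),Rdown(-13.1))
E
```

```text
shift [-4.8, 2.0, 170.6] rot [-0.21, -0.33, -0.08] | now [520.3 144.7 197.6] open 34.3 t 45.05 F [ 0.5 -0.7 -0.4]
```

Request:
jog_arm(plan=[[[-2, 0, 50], [0, 0, 0], 40], [[-3, 0, 100], [0, 0, 0], 40], [[-3, 0, 130], [0, 0, 0], 40], [[-3, 0, 130], [0, 0, 0], 40], [[-3, 0, 130], [0, 0, 0], 40]])

```text
time: 45.68
position: [515.4, 144.7, 64.1]
tcp_rot: [3.12, -0.361, 0.001]
contact_force: [-0.3, 0.1, -0.3]
opening: 34.2
```

```bash
python3 - <<'E'
from h import *
print(inbox()); plan(box(-.5,-2.2,27),Rdown(-13.1))
E
```

```text
(array([-1.2, -2. , 64.1]), array([-0.05,  0.05,  0.09]))
shift [0.6, 0.2, 37.1] rot [0.05, -0.05, -0.09] | now [515.4 144.7  64.1] open 34.2 t 45.67 F [-0.3  0.1 -0.3]
```

Request:
jog_arm(plan=[[[0.5, 0, 20], [0, 0, 0], 40], [[0.5, 0, 36], [0, 0, 0], 40], [[0.5, 0, 36], [0, 0, 0], 40], [[0.5, 0, 36], [0, 0, 0], 0], [[0.5, 0, 36], [0, 0, 0], 0], [[0.5, 0, 36], [0, 0, 0], 0], [[0.5, 0, 36], [0, 0, 0], 0], [[0.5, 0, 36], [0, 0, 0], 0]])

```text
time: 46.68
position: [516.0, 144.7, 28.3]
tcp_rot: [3.121, -0.36, 0.002]
contact_force: [-0.3, -0.2, 7.0]
opening: 11.1
```

```bash
python3 - <<'E'
from h import *
c,f=snap("wrist","w41")
print(inbox(),read_state()["contact_force"],read_state()["opening"])
cv2.imwrite("pics/c41.png",np.hstack([f[:,60:460],cv2.imread("pics/w6.png")[:,60:460]]))
E
```

```text
(array([-0.6, -1.8, 28.3]), array([-0.01,  0.08,  0.07])) [-0.77116236 -0.54883511  7.46411765] 10.660971919555456
```

View pics/c41.png

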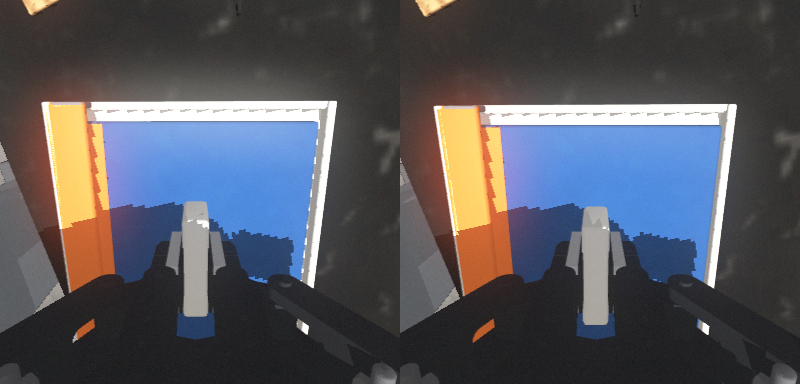

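Request:
jog_arm(plan=[[[0, 0, 0], [0, 0, 0], 40], [[0, 0, 0], [0, 0, 0], 40], [[0, 0, 0], [0, 0, 0], 40], [[0, 0, -30], [0, 0, 0], 40], [[0, 0, -80], [0, 0, 0], 40], [[0, 0, -130], [0, 0, 0], 40], [[0, 0, -170], [0, 0, 0], 40], [[0, 0, -170], [0, 0, 0], 40]])

```text
time: 47.72
position: [517.1, 145.3, 200.4]
tcp_rot: [-3.119, 0.36, -0.007]
contact_force: [-0.4, -0.2, -1.2]
opening: 34.1
```

```bash
python3 - <<'E'
from h import *
c,f=snap("wrist","w42"); snap("scene","s42")
a=cv2.imread("pics/s42.png")
cv2.imwrite("pics/c42.png",np.hstack([cv2.resize(f[80:240,170:330],(400,400),interpolation=cv2.INTER_CUBIC),cv2.resize(a[175:255,205:285],(400,400),interpolation=cv2.INTER_CUBIC)]))
cv2.imwrite("pics/s42f.png",a)
print(inbox(),read_state()["contact_force"])
E
```

```text
(array([ -1.6,  -1.8, 197.2]), array([-0.04, -0.  ,  0.04])) [-0.45856703  0.16753271 -0.87794852]
```

View pics/c42.png

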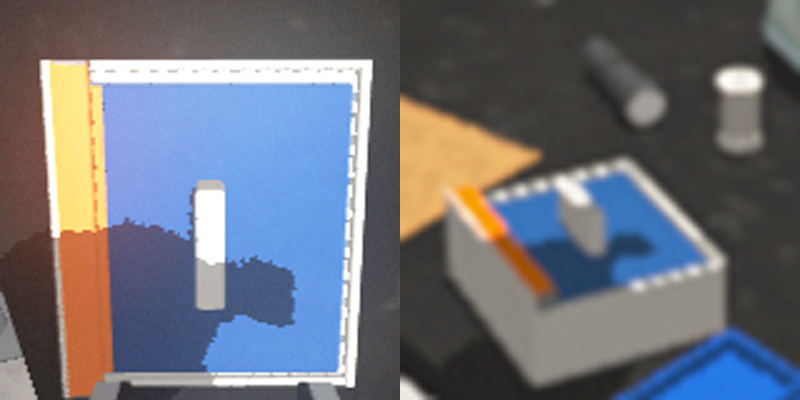

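View pics/s42f.png

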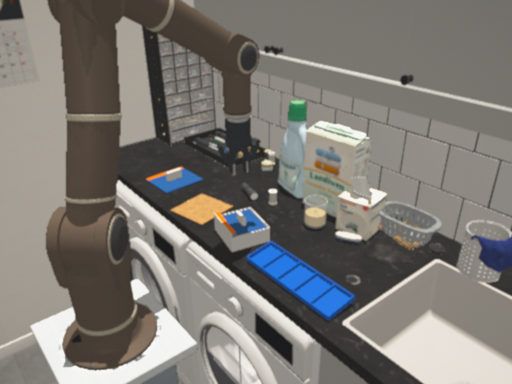

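```bash
python3 -c "
from plant import *
print(hand_in())"
```

```text
the job is handed in; nothing more can be done
None
```

The peg box is shut again with all four pegs inside, and the job was handed in at about 48 s of the 210 s allowed. `hand_in` gave no verdict.

- **Opening:** I tilted the cover 15° by its tab, unhooked it from the lip and laid it flat on the mat. The larger look-alike cover was left alone.
- **Pegs:** Compartment 4 was empty from the start. I placed the other four pegs in the box, and a picture taken after each one showed it inside.
- **Closing:** The stripe slid under the orange lip without resistance. The cover met the ledge at the expected height, with a press of about 20 N. It first sat about 2 mm towards the +x wall, so I centred it by regripping the tab.

**Last checks:** The final pictures show the cover level in its recess with its stripe under the lip and the same gaps as at the start. The tray is empty, and the spool, jar and torch stand where they were. The gripper is open and clear of everything.

**What disagreed or went wrong:**
- The real fingertips are about 28 mm short of the reported TCP. My first attempt on the tab therefore closed on air just above it, touching nothing, and I corrected for this from the pictures.
- The cover was knocked about 45 mm across the mat while I was moving pegs. I found it again in a new picture before gripping it.
- I saw no slackening of the grip.

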